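# Reload the spring-lid box with the full bit carton and clear the empties

### The arm

A 6-joint arm with a two-finger parallel gripper is mounted at the origin on a cart in front of the work surface, level with it; the furniture and walls round the work are solid. World frame = base frame: x ahead of the robot, y to its left, z up, the work surface at z = 0. Lengths are in m, angles in rad, forces in N, time in s.
With the tool pointing down it reaches from about 0.3 to 0.875 m from the base axis. Payload 6.4 kg.
Tool frame: the origin (TCP) lies at the very end of the fingers, on their centre line; the grasp point (between the pads) lies 19 mm behind it (ctrl.tcp_to_grasp is the distance from the TCP to the grasp point, in m); z points along the fingers, y is the direction in which the jaws open and shut (so a half turn about z gives the same grasp; the last joint's range is limited). The gripper opens to 85 mm and grips with 20 to 120 N. Pads are 22 mm wide; open, the fingers measure 114 mm over their backs; the gripper's body (76 mm by 85 mm) begins 54 mm behind the grasp point. The pads swing forward as they close: fully open they stand 13 mm farther back than shut.
Start: joints at [-1.508, 0.181, 1.607, -0, 1.354, -0.206], TCP at [0.153, -0.554, 0.231] pointing down, gripper open.
Joint ranges: [-2.99, 2.99], [-0.89, 2.07], [0.3, 2.58], [-1.14, 4.28], [0, 2.63], [-3.12, 3.12]. Speed limits (rad/s): [2.57, 2.57, 3.01, 3.14, 3.14, 3.14].

### API

Orientations are given as a unit quaternion [w, x, y, z].
In Python, from bench import ctrl gives the robot as it stands. The module is installed in compiled form; this text tells all that it offers.
- The arm moves only by the tool drive_tool, never from a script. Its argument "deltas" is a list of rows, each an object with "slide": the shift along the tool's x, y, z as a fraction of full scale, a list of three; "delta_rot": the turn, a rotation vector about the tool's x, y, z as a fraction of full scale, a list of three; "hand": the opening, from 0 (shut) to 1 (fully open). In form: [{"slide": [tx, ty, tz], "delta_rot": [wx, wy, wz], "hand": hand}, ...]. A call has exactly 5 rows; each row shifts and turns the commanded pose from where the row before left it, along the tool's axes as they then stand; what a row does not reach is not made up. Full scale, the value 1, is 50 mm for a shift and 180 degrees for a turn. A row lasts 1/8 s, in which the tool goes at most 62.5 mm and 10.7 degrees, less where a joint would pass 70% of its speed; a pose out of reach is approached as far as the arm can. A call with a number of a shift or a turn outside -1 to 1 is refused whole. A call with a gripper value outside its range is refused whole. The fingers move at their own pace and stop on an object; the grip force is fixed at half the most. Time passes only in rows, so rows that do not move let the fingers close, or fill a call up. It gives the time, the measured TCP pose, the force and the opening at its end, in the units of the state.
- ctrl.get_obs(): the state, without advancing time (a new reading comes with each control period).
- ctrl.camera(name): name is "side" or "top"; returns a dict with "frame" (420x560x3 uint8, red, green, blue), "mtx" (3x3 intrinsics, pixels), "dist" ([k1, k2, p1, p2, k3] as OpenCV has them; the pictures are not rectified), "R" (3x3) and "t" (3): a world point X has camera coordinates R X + t. Camera axes: x right, y down, z forward; pixel columns grow to the right and rows downward; lengths in m; the calibration is good to about 2 mm. A picture is of the moment at which its call begins. There is no depth.
- ctrl.hand_in(): hands the job in, once; it reports no verdict.
The state is a dict: "time_s": time; "q": joint angles; "dq": joint speeds; "joint_efforts": joint torques, N m; "eef_pos": TCP position; "eef_rot": TCP orientation; "wrist_force": force on the tool from outside, world axes, zero at the start; "torque": the same for the moment, N m; "opening": opening from 0.0 (shut) to 1.0 (fully open).
Only numpy, scipy, OpenCV 4.12 (cv2) and the standard library are available. Lean on these libraries where they do the work, as an engineer would, in place of code of your own. Each camera call takes 0.05 s, during which the arm holds its last target.

### The job

Exactly one of the look-alike bit cartons on the bench is full and all the others are empty; only their weight in the hand tells. Press the latched lid of the plywood box once so that it springs open, lay the full carton flat inside (an empty carton must never go into the box), and close the lid and press it down until the push-push latch holds it shut when you let go. Lay every empty carton flat in the low wooden tray (one may lie on top of the others), and leave the other things on the bench where they are.

Things in the scene. Friction and masses are not known exactly. Their poses are not given: they have to be found in the camera images.
- lidbox: plywood box fixed to the bench, under a hinged lid. Origin: on its underside below the middle of its cavity; x points to the hinge (away from the robot), y across, z up. Cavity 150 (x) by 120 mm (y), floor 4 mm and wall tops 52 mm above the origin; a carton fits lengthwise along x. Walls reach 105 mm in front of the origin (front 30 mm house the latch) and 81 mm behind it; 132 mm wide
- lid (a joint): angle of the sprung lid, rad: 0 latched shut, level (so it starts); 1.70 sprung open, leaning back; -0.049 pressed to the stop. Push-push latch: from 0, pressing the front edge 8 mm down to the stop (about 5 N) and letting go releases it; it swings open by itself in about 2 s. Closed and pressed to the stop again, it springs back to 0 and holds. Each full press toggles; one under 5 mm does nothing
- lid_hinge (a point): middle of the lid's hinge axis, which runs along y: 81 mm behind lidbox's origin, 64 mm above it. The point turns with the lid: its -x axis points along the lid to the free edge. To close, push the free edge round this axis from behind, towards the robot and then down (under 6 N). The black latch tongue stands 43 mm out of the lid's underside, 160 to 183 mm from the hinge, 24 mm wide: keep clear of it when loading
- lid_press (a point): black rubber pad in the middle of the lid's front edge: where to press. Point on the lid's upper face, 173 mm from the hinge axis; x along the lid to the hinge, z out of the upper face. The plywood lid is 195 mm long from the hinge, 148 mm wide, 6 mm thick (upper face 6 mm above the hinge axis when shut), with a 12 mm skirt at front and sides
- tray: low open wooden tray for the empties, fixed, outer 152 mm along x by 168 mm along y and 20 mm high, walls and floor 6 mm thick. Origin: centre of its underside. Two cartons lie side by side along x (centres 72 mm apart), a third fits flat on top of them
- carton_a_mid (a point): closed white printed carton 45 x 125 x 42 mm, like the others; point at its centre, 21 mm above its underside. y axis along the 125 mm length (starts roughly along world x), x across the width, z up. Loose. Three or four stand on the board, absent ones give None. Exactly one is full (0.42 to 0.60 kg), the others empty (0.09 to 0.16 kg); names do not tell which
- carton_b_mid (a point): closed white printed carton 45 x 125 x 42 mm, like the others; point at its centre, 21 mm above its underside. y axis along the 125 mm length (starts roughly along world x), x across the width, z up. Loose. Three or four stand on the board, absent ones give None. Exactly one is full (0.42 to 0.60 kg), the others empty (0.09 to 0.16 kg); names do not tell which
- carton_c_mid (a point): closed white printed carton 45 x 125 x 42 mm, like the others; point at its centre, 21 mm above its underside. y axis along the 125 mm length (starts roughly along world x), x across the width, z up. Loose. Three or four stand on the board, absent ones give None. Exactly one is full (0.42 to 0.60 kg), the others empty (0.09 to 0.16 kg); names do not tell which
- carton_d_mid (a point): closed white printed carton 45 x 125 x 42 mm, like the others; point at its centre, 21 mm above its underside. y axis along the 125 mm length (starts roughly along world x), x across the width, z up. Loose. Three or four stand on the board, absent ones give None. Exactly one is full (0.42 to 0.60 kg), the others empty (0.09 to 0.16 kg); names do not tell which
- sanding_block: cork sanding block 64 x 112 x 36 mm behind the box, origin at the centre of its underside; leave it alone
- round_tin: round rusty tin of screws, 90 mm across, 29 mm high, behind the box, origin at the centre of its underside; leave it alone
- offcut_0: wood offcut 45 x 130 x 30 mm at the back of the board, origin at the centre of its underside; leave it alone

How it is judged:
By the outcome, as a careful person would: the job done as asked, in the order asked, and still so for the second after the job is handed in, with the robot touching nothing.
Of carton_a, carton_b, carton_d only 2 to 3 are there at a start; the rules pass over those that are not, and their reading is None.
At some moment in a run one of carton_a, carton_b, carton_c, carton_d may be knocked a few centimetres aside while the robot is not near it.
Once in a run the grip may slacken for a moment while it holds something.
It also fails if it takes over 192 s, if anything falls off the work surface, if the arm or the gripper's body presses on something with over 40 N, if the wrist force passes 120 N, or if a joint passes its speed limit or range.

## Working session

There is one attempt and no reset: what is moved stays moved. The work goes in short steps, Python scripts to look and compute and a tool call to move; the robot and the scene stay as the last step left them, time stands still between calls to the robot, and variables do not carry over. Pictures are saved under pics/ and viewed, and the job is handed in when it is done.

Besides the shell and the picture viewer there is one more tool, called as a command line: name --argument value ..., lists and objects as JSON in quotes. drive_tool: Moves the arm, as the interface text tells. Its arguments: {"type":"object","properties":{"deltas":{"type":"array","items":{"type":"object","properties":{"slide":{"type":"array","items":{"type":"number"}},"delta_rot":{"type":"array","items":{"type":"number"}},"hand":{"type":"number"}}}}},"required":["deltas"]}

```bash
mkdir -p pics
python3 - <<'E'
from bench import ctrl
import cv2
for n in ("top","side"):
    c=ctrl.camera(n); cv2.imwrite(f"pics/{n}0.png",c["frame"][:,:,::-1]); print(n,c["mtx"].round(1).tolist(),c["dist"],c["R"].round(3).tolist(),c["t"].round(3).tolist())
o=ctrl.get_obs(); print(o, ctrl.tcp_to_grasp)
E
```

```text
top [[459.5, 0.0, 281.8], [0.0, 459.5, 212.5], [0.0, 0.0, 1.0]] [0.01805985 0.         0.         0.         0.        ] [[0.003, -1.0, 0.027], [-0.991, -0.006, -0.135], [0.135, -0.026, -0.991]] [-0.051, 0.563, 0.927]
side [[414.8, 0.0, 282.7], [0.0, 414.8, 215.0], [0.0, 0.0, 1.0]] [-0.08600154  0.          0.          0.          0.        ] [[0.999, 0.036, -0.023], [-0.006, -0.418, -0.908], [-0.043, 0.908, -0.417]] [-0.575, 0.06, 0.949]
{'time_s': 0.1, 'q': array([-1.50828284e+00,  1.81454278e-01,  1.60789900e+00,  8.08848506e-06,
        1.35380701e+00, -2.06266853e-01]), 'dq': array([-0.00042526, -0.00249682, -0.00153533, -0.00105336,  0.00056864,
       -0.00053248]), 'joint_efforts': array([ 9.45951469e-04, -4.45877266e+01, -3.52235055e+01, -2.31828135e-04,
        4.20530123e-03, -2.85310229e-06]), 'eef_pos': array([ 0.15270087, -0.55384245,  0.23048561]), 'eef_rot': array([-7.81506106e-04,  9.90983037e-01,  1.33985095e-01,  6.02279454e-05]), 'wrist_force': array([ 0.00154357,  0.93604911, -0.07756742]), 'torque': array([-0.02643347, -0.00974926,  0.0063618 ]), 'opening': 0.9973862150056271} 0.0187
```

View pics/top0.png

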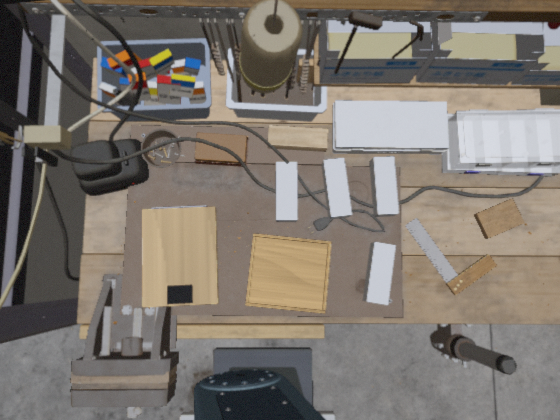

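View pics/side0.png

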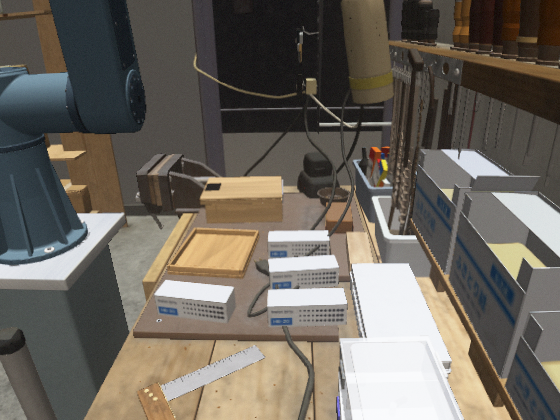

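```bash
cat > h.py <<'E'
from bench import ctrl
import cv2, numpy as np
from scipy.spatial.transform import Rotation as Rn
from scipy.optimize import least_squares
def proj(c,P):
    P=np.asarray(P,float).reshape(-1,3)
    rv,_=cv2.Rodrigues(np.asarray(c["R"],float))
    return cv2.projectPoints(P,rv,np.asarray(c["t"],float),c["mtx"],np.asarray(c["dist"]))[0].reshape(-1,2)
def unproj(c,px,z):
    u=cv2.undistortPoints(np.asarray(px,float).reshape(-1,1,2),c["mtx"],np.asarray(c["dist"])).reshape(-1,2)
    d=np.c_[u,np.ones(len(u))]@c["R"]; o=-np.asarray(c["R"]).T@c["t"]
    return o+d*((z-o[2])/d[:,2])[:,None]
def whites(c,thr=175):
    f=c["frame"].astype(int); m=((f.min(2)>thr)&(f.max(2)-f.min(2)<40)).astype(np.uint8)
    n,l,s,ce=cv2.connectedComponentsWithStats(m)
    return [(i,s[i],ce[i],l==i) for i in range(1,n) if 300<s[i][4]<3000]
def save(c,name,crop=None,k=1,pts=None):
    im=c["frame"][:,:,::-1].copy()
    if crop: x0,y0,x1,y1=crop
    else: x0,y0,x1,y1=0,0,560,420
    im=cv2.resize(im[y0:y1,x0:x1],None,fx=k,fy=k,interpolation=cv2.INTER_CUBIC)
    for poly in (pts or []):
        q=((np.asarray(poly)+.5-[x0,y0])*k).astype(np.int32)
        cv2.polylines(im,[q],True,(0,0,255),1)
    cv2.imwrite(f"pics/{name}.png",im)
def box(x,y,yaw,z,l,w): # long axis yaw
    R=np.array([[np.cos(yaw),-np.sin(yaw)],[np.sin(yaw),np.cos(yaw)]])
    q=np.array([[l,w],[l,-w],[-l,-w],[-l,w]])/2@R.T+[x,y]
    return np.c_[q,np.full(4,z)]
E
python3 - <<'E'
from h import *
c=ctrl.camera("top"); print("campos",-c["R"].T@c["t"])
pts=[]
for i,s,ce,m in whites(c):
    if s[0]>410 or s[1]<150 or s[0]<260: continue
    cn=cv2.findContours(m.astype(np.uint8),0,2)[0]; cn=max(cn,key=len)
    r=cv2.minAreaRect(cn); b=cv2.boxPoints(r)
    w=unproj(c,b,.042); ctr=w.mean(0); e1=w[1]-w[0]; e2=w[2]-w[1]
    L=e1 if np.hypot(*e1[:2])>np.hypot(*e2[:2]) else e2
    yaw=np.arctan2(L[1],L[0]); yaw=(yaw+np.pi/2)%np.pi-np.pi/2
    print(s[4],ce.round(1),ctr.round(4),"len",np.linalg.norm(e1).round(4),np.linalg.norm(e2).round(4),"yaw",np.degrees(yaw).round(1)); pts.append(b)
save(c,"top1",(120,110,420,330),2.6,pts)
s=ctrl.camera("side"); save(s,"side1",(130,150,370,350),3.3)
E
```

```text
campos [ 0.43357174 -0.02372898  0.99585409]
1170 [385.6 185.2] [ 0.6242 -0.2691  0.042 ] len 0.0448 0.1243 yaw 2.6
1190 [337.2 187. ] [ 0.6194 -0.166   0.042 ] len 0.0447 0.1239 yaw 6.6
1212 [286.  190.6] [ 0.6107 -0.0575  0.042 ] len 0.0426 0.1222 yaw -0.1
1280 [380.7 273. ] [ 0.439  -0.2539  0.042 ] len 0.125 0.0452 yaw -8.9
```

View pics/top1.png

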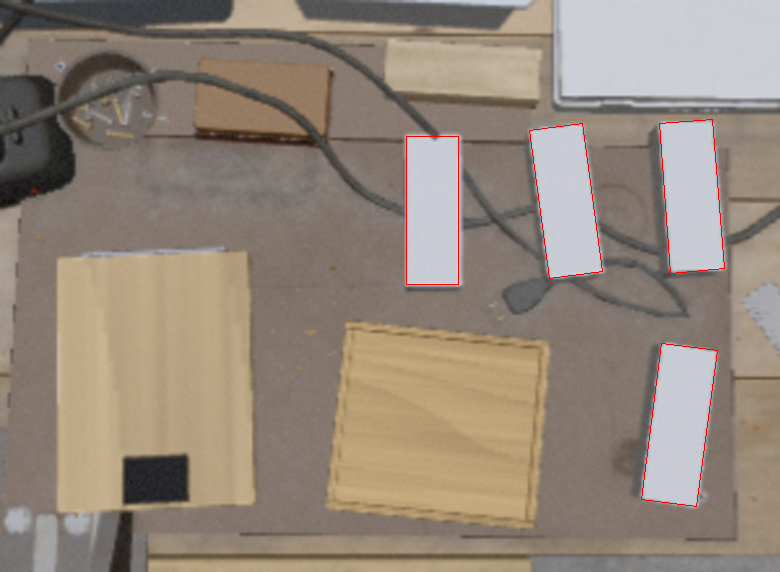

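View pics/side1.png

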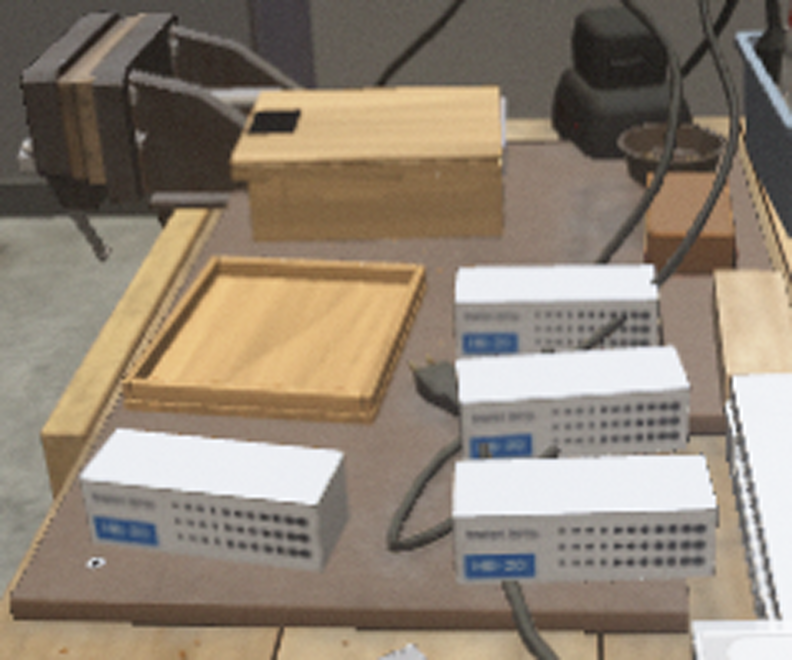

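Run:
```python
from h import *
c=ctrl.camera("top")
f=lambda q:np.array(q)/2.6+[120-.5,110-.5]
def fit(pts,L,W,z):
    w=unproj(c,f(pts),z)[:,:2]
    best=None
    def r(p): return (box(p[0],p[1],p[2],z,L,W)[:,:2]-w).ravel()
    s=least_squares(r,[*w.mean(0),0]); print(w.round(4).tolist()); return s.x,np.sqrt(s.cost*2/4)
# order: (+x,+y),(+x,-y),(-x,-y),(-x,+y) 
lid=fit([(57,258),(249,251),(254,503),(58,512)],.195,.148,.07); print("lid",lid)
tr=fit([(347,323),(549,342),(535,527),(327,507)],.152,.168,.02); print("tray",tr)
pad=unproj(c,f([(156,480)]),.07);print("pad",pad)
x,y,a=lid[0]; h=np.array([x,y])+.0975*np.array([np.cos(a),np.sin(a)]); 
o=h-.081*np.array([np.cos(a),np.sin(a)]); print("hinge",h,"box",o,"press",h-.173*np.array([np.cos(a),np.sin(a)]))
P=[proj(c,box(x,y,a,.07,.195,.148)),proj(c,box(*tr[0],.02,.152,.168))]
bc=o+(-.012)*np.array([np.cos(a),np.sin(a)]); P.append(proj(c,box(*bc,a,0,.186,.132)))
save(c,"top2",(120,110,420,330),2.6,P)
s=ctrl.camera("side");P=[proj(s,box(x,y,a,.07,.195,.148)),proj(s,box(*tr[0],.02,.152,.168)),proj(s,box(*bc,a,0,.186,.132))]
save(s,"side2",(130,150,370,350),3.3,P)
```

```text
[[0.5653, 0.2351], [0.5718, 0.087], [0.3786, 0.0789], [0.372, 0.2258]]
lid (array([0.47194116, 0.15669597, 0.04502512]), np.float64(0.0008546831066515294))
[[0.5203, 0.0119], [0.5055, -0.1537], [0.357, -0.1407], [0.3725, 0.0261]]
tray (array([ 0.4388461 , -0.06409953, -0.09137952]), np.float64(0.0017476469967907674))
pad [[0.39574601 0.15327436 0.07      ]]
hinge [0.56934235 0.16108443] box [0.48842444 0.15743863] press [0.39651768 0.15329772]
```

View pics/top2.png

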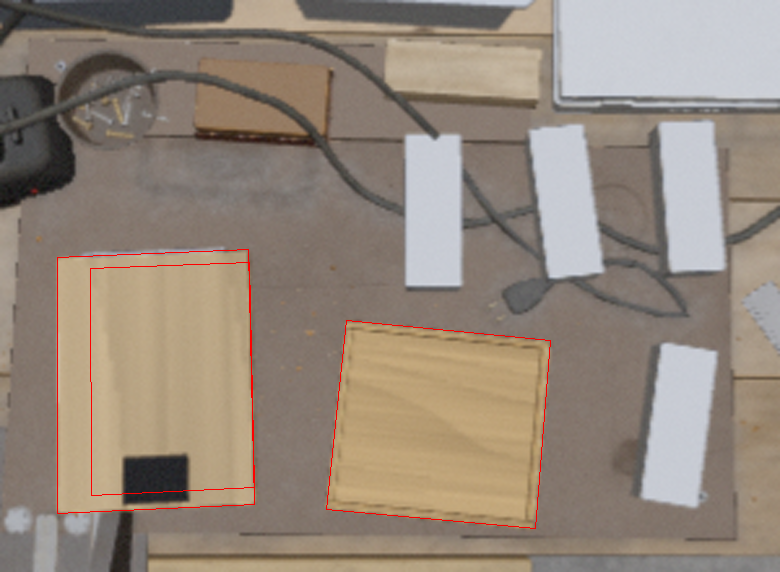

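View pics/side2.png

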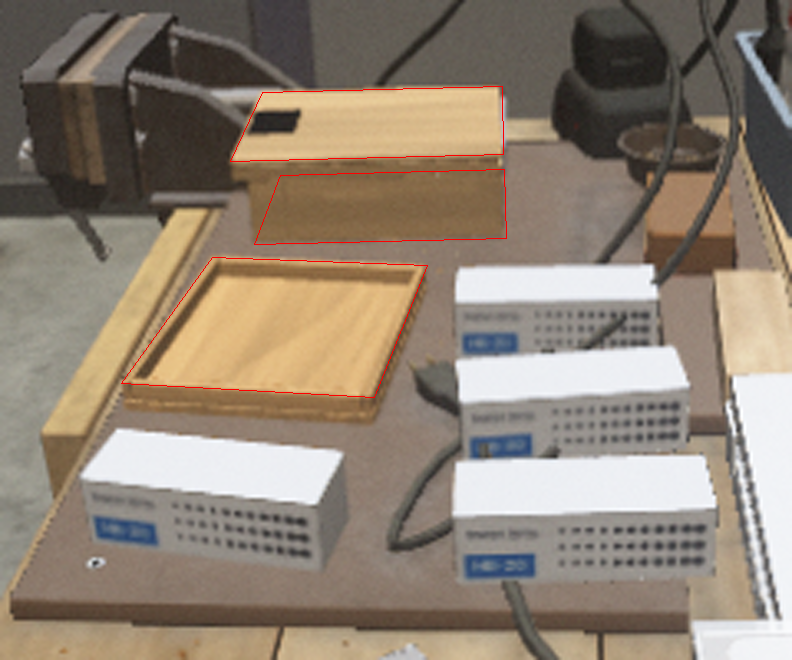

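```bash
cat >> h.py <<'E'
def plan(pos,psi=None):
    o=ctrl.get_obs(); w,x,y,z=o["eef_rot"]; R=Rn.from_quat([x,y,z,w]); M=R.as_matrix()
    d=np.asarray(pos)-o["eef_pos"]
    print("t",round(o["time_s"],2),"pos",o["eef_pos"].round(4),"psi",np.degrees(np.arctan2(M[1,0],M[0,0])).round(2),"tilt",np.degrees(np.arccos(-M[2,2])).round(2),"F",o["wrist_force"].round(2),"open",round(o["opening"],3))
    if psi is not None:
        T=np.array([[np.cos(psi),np.sin(psi),0],[np.sin(psi),-np.cos(psi),0],[0,0,-1]])
        print("rot units",((R.inv()*Rn.from_matrix(T)).as_rotvec()/np.pi).round(4))
        print("after-rot slide units",(T.T@d/.05).round(2))
    print("slide units now",(M.T@d/.05).round(2))
E
python3 -c "
from h import *
plan([.3965,.1533,.15],.045)"
```

```text
t 0.3 pos [ 0.1527 -0.5542  0.231 ] psi 15.4 tilt 0.04 F [ 0.37 -0.3   0.7 ] open 1.001
rot units [-0.0002 -0.      0.0712]
after-rot slide units [  5.51 -13.92   1.62]
slide units now [  8.46 -12.35   1.63]
```

drive_tool --deltas '[{"slide": [0.5,0,-0.2],"delta_rot": [0,0,0.035],"hand": 0},{"slide": [0.5,0,0],"delta_rot": [0,0,0.036],"hand": 0},{"slide": [0.5,-0.5,0],"delta_rot": [0,0,0],"hand": 0},{"slide": [0.5,-1,0],"delta_rot": [0,0,0],"hand": 0},{"slide": [0.5,-1,0],"delta_rot": [0,0,0],"hand": 0}]'

```text
time_s: 0.92
eef_pos: [0.2712, -0.414, 0.241]
eef_rot: [-0.0, 1.0, 0.023, 0.0]
wrist_force: [0.5, -0.1, -0.8]
opening: 0.001
```

```bash
python3 -c "
from h import *
plan([.3965,.1533,.15],.045)"
```

```text
t 0.93 pos [ 0.2712 -0.414   0.241 ] psi 2.59 tilt 0.02 F [ 0.45 -0.12 -0.79] open 0.001
rot units [-0.0001 -0.      0.0001]
after-rot slide units [  3.01 -11.22   1.82]
slide units now [  3.02 -11.22   1.82]
```

drive_tool --deltas '[{"slide": [0.4,-1,0],"delta_rot": [0,0,0],"hand": 0},{"slide": [0.4,-1,0],"delta_rot": [0,0,0],"hand": 0},{"slide": [0.4,-1,0],"delta_rot": [0,0,0],"hand": 0},{"slide": [0.4,-1,0],"delta_rot": [0,0,0],"hand": 0},{"slide": [0.4,-1,0],"delta_rot": [0,0,0],"hand": 0}]'

```text
time_s: 1.55
eef_pos: [0.3595, -0.1596, 0.2415]
eef_rot: [0.0, 1.0, 0.023, 0.0]
wrist_force: [0.5, 0.5, 0.6]
opening: 0.0
```

drive_tool --deltas '[{"slide": [0.25,-1,0],"delta_rot": [0,0,0],"hand": 0},{"slide": [0.25,-1,0],"delta_rot": [0,0,0],"hand": 0},{"slide": [0.25,-1,0],"delta_rot": [0,0,0],"hand": 0},{"slide": [0.15,-1,0.4],"delta_rot": [0,0,0],"hand": 0},{"slide": [0.1,-1,0.4],"delta_rot": [0,0,0],"hand": 0}]'

```text
time_s: 2.17
eef_pos: [0.3981, 0.0926, 0.2013]
eef_rot: [0.0, 1.0, 0.023, 0.001]
wrist_force: [0.2, -0.5, 0.0]
opening: -0.001
```

```bash
python3 -c "
from h import *
plan([.3965,.1533,.08],.045)"
```

```text
t 2.17 pos [0.3981 0.0926 0.2013] psi 2.62 tilt 0.11 F [ 0.15 -0.48  0.02] open -0.001
rot units [ 0.0001 -0.0006  0.0003]
after-rot slide units [ 0.02 -1.21  2.43]
slide units now [ 0.02 -1.22  2.43]
```

drive_tool --deltas '[{"slide": [0,-0.6,0.3],"delta_rot": [0,0,0],"hand": 0},{"slide": [0.02,-0.6,0.6],"delta_rot": [0,0,0],"hand": 0},{"slide": [0,0,0.8],"delta_rot": [0,0,0],"hand": 0},{"slide": [0,0,0.5],"delta_rot": [0,0,0],"hand": 0},{"slide": [0,0,0.2],"delta_rot": [0,0,0],"hand": 0}]'

```text
time_s: 2.8
eef_pos: [0.3948, 0.1509, 0.08]
eef_rot: [0.0, 1.0, 0.023, -0.001]
wrist_force: [-0.0, -0.1, 0.3]
opening: 0.002
```

```bash
python3 -c "
from h import *
plan([.3965,.1533,.062],.045)"
```

```text
t 2.8 pos [0.3948 0.1509 0.08  ] psi 2.64 tilt 0.15 F [-0.01 -0.15  0.3 ] open 0.002
rot units [0.     0.0008 0.0003]
after-rot slide units [ 0.04 -0.05  0.36]
slide units now [ 0.04 -0.05  0.36]
```

drive_tool --deltas '[{"slide": [0,0,0.2],"delta_rot": [0,0,0],"hand": 0},{"slide": [0,0,0.08],"delta_rot": [0,0,0],"hand": 0},{"slide": [0,0,0.04],"delta_rot": [0,0,0],"hand": 0},{"slide": [0,0,0.04],"delta_rot": [0,0,0],"hand": 0},{"slide": [0,0,0],"delta_rot": [0,0,0],"hand": 0}]'

```text
time_s: 3.42
eef_pos: [0.3964, 0.1508, 0.0637]
eef_rot: [0.0, 1.0, 0.023, 0.001]
wrist_force: [-0.7, -0.7, 4.6]
opening: 0.003
```

drive_tool --deltas '[{"slide": [0,0,0.04],"delta_rot": [0,0,0],"hand": 0},{"slide": [0,0,0.03],"delta_rot": [0,0,0],"hand": 0},{"slide": [0,0,0],"delta_rot": [0,0,0],"hand": 0},{"slide": [0,0,0],"delta_rot": [0,0,0],"hand": 0},{"slide": [0,0,0],"delta_rot": [0,0,0],"hand": 0}]'

```text
time_s: 4.05
eef_pos: [0.3965, 0.1508, 0.0604]
eef_rot: [0.0, 1.0, 0.023, 0.0]
wrist_force: [-3.3, -0.5, 10.2]
opening: 0.003
```

drive_tool --deltas '[{"slide": [0,0,-0.5],"delta_rot": [0,0,0],"hand": 0},{"slide": [-0.4,0,-1],"delta_rot": [0,0,0],"hand": 0},{"slide": [-0.5,0,-1],"delta_rot": [0,0,0],"hand": 0},{"slide": [0,0.4,-1],"delta_rot": [0,0,0],"hand": 0},{"slide": [0,1,-0.5],"delta_rot": [0,0,0],"hand": 0}]'

```text
time_s: 4.68
eef_pos: [0.355, 0.0792, 0.2625]
eef_rot: [0.0, 1.0, 0.025, 0.003]
wrist_force: [0.9, -0.3, 0.6]
opening: 0.002
```

drive_tool --deltas '[{"slide": [0,1,0],"delta_rot": [0,0,0],"hand": 1},{"slide": [0,1,0],"delta_rot": [0,0,0],"hand": 1},{"slide": [0,1,0],"delta_rot": [0,0,0],"hand": 1},{"slide": [0,1,0],"delta_rot": [0,0,0],"hand": 1},{"slide": [0.3,1,0],"delta_rot": [0,0,0.02],"hand": 1}]'

```text
time_s: 5.3
eef_pos: [0.3803, -0.1719, 0.2596]
eef_rot: [0.0, 1.0, -0.01, 0.0]
wrist_force: [0.7, -0.2, 0.6]
opening: 0.999
```

```bash
python3 -c "
from h import *
save(ctrl.camera('side'),'side3',(50,0,430,350),2)
c=np.radians(-8.9); plan([.439-.012*np.cos(c),-.2539-.012*np.sin(c),.10],c)"
```

```text
t 5.35 pos [ 0.382  -0.1772  0.2595] psi -1.44 tilt 0.23 F [-1.35 -5.82  0.74] open 1.002
rot units [ 0.0012 -0.0006  0.0414]
after-rot slide units [1.12 1.34 3.19]
slide units now [0.93 1.46 3.2 ]
```

View pics/side3.png

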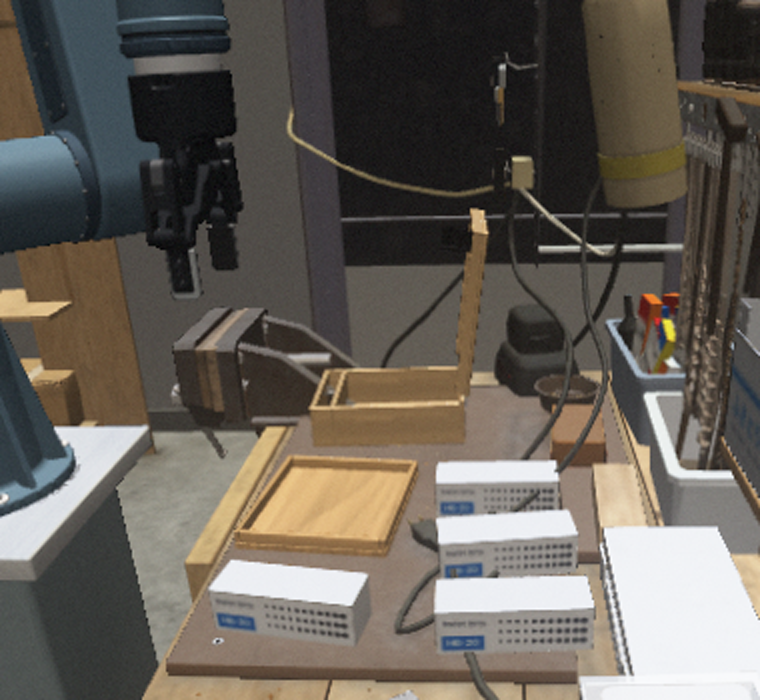

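drive_tool --deltas '[{"slide": [0,0,0.2],"delta_rot": [0,0,0.021],"hand": 1},{"slide": [0,0,0.5],"delta_rot": [0,0,0.021],"hand": 1},{"slide": [0.4,0.4,0.7],"delta_rot": [0,0,0],"hand": 1},{"slide": [0.4,0.5,0.8],"delta_rot": [0,0,0],"hand": 1},{"slide": [0.3,0.4,0.7],"delta_rot": [0,0,0],"hand": 1}]'

```text
time_s: 5.98
eef_pos: [0.4257, -0.2432, 0.113]
eef_rot: [-0.0, 0.997, -0.074, -0.0]
wrist_force: [-0.1, -0.7, 0.8]
opening: 1.006
```

```bash
python3 -c "
from h import *
c=np.radians(-8.9); plan([.439-.012*np.cos(c),-.2539-.012*np.sin(c),.008],c)"
```

```text
t 5.97 pos [ 0.4257 -0.2432  0.113 ] psi -8.54 tilt 0.02 F [-0.1  -0.66  0.83] open 1.006
rot units [-0.0001  0.      0.002 ]
after-rot slide units [0.06 0.17 2.1 ]
slide units now [0.06 0.17 2.1 ]
```

drive_tool --deltas '[{"slide": [0.06,0.17,0.2],"delta_rot": [0,0,0.002],"hand": 1},{"slide": [0,0,0.7],"delta_rot": [0,0,0],"hand": 1},{"slide": [0,0,0.7],"delta_rot": [0,0,0],"hand": 1},{"slide": [0,0,0.4],"delta_rot": [0,0,0],"hand": 1},{"slide": [0,0,0.1],"delta_rot": [0,0,0],"hand": 1}]'

```text
time_s: 6.6
eef_pos: [0.4265, -0.2507, 0.0093]
eef_rot: [-0.001, 0.997, -0.078, -0.001]
wrist_force: [0.0, 0.2, 0.7]
opening: 1.0
```

drive_tool --deltas '[{"slide": [0,0,0],"delta_rot": [0,0,0],"hand": 0},{"slide": [0,0,0],"delta_rot": [0,0,0],"hand": 0},{"slide": [0,0,0],"delta_rot": [0,0,0],"hand": 0},{"slide": [0,0,0],"delta_rot": [0,0,0],"hand": 0},{"slide": [0,0,0],"delta_rot": [0,0,0],"hand": 0}]'

```text
time_s: 7.22
eef_pos: [0.428, -0.2524, 0.0113]
eef_rot: [0.001, 0.997, -0.078, 0.001]
wrist_force: [-0.2, -0.1, 6.5]
opening: 0.51
```

drive_tool --deltas '[{"slide": [0,0,-0.2],"delta_rot": [0,0,0],"hand": 0},{"slide": [0,0,-0.5],"delta_rot": [0,0,0],"hand": 0},{"slide": [0,0,-0.6],"delta_rot": [0,0,0],"hand": 0},{"slide": [0,0,-0.3],"delta_rot": [0,0,0],"hand": 0},{"slide": [0,0,0],"delta_rot": [0,0,0],"hand": 0}]'

```text
time_s: 7.85
eef_pos: [0.4277, -0.2521, 0.091]
eef_rot: [0.001, 0.997, -0.078, 0.001]
wrist_force: [-0.8, 0.1, -0.5]
opening: 0.522
```

drive_tool --deltas '[{"slide": [0,0,0],"delta_rot": [0,0,0],"hand": 0},{"slide": [0,0,0],"delta_rot": [0,0,0],"hand": 0},{"slide": [0,0,0],"delta_rot": [0,0,0],"hand": 0},{"slide": [0,0,0],"delta_rot": [0,0,0],"hand": 0},{"slide": [0,0,0],"delta_rot": [0,0,0],"hand": 0}]'

```text
time_s: 8.48
eef_pos: [0.427, -0.2515, 0.0897]
eef_rot: [-0.0, 0.997, -0.078, -0.0]
wrist_force: [-0.5, -0.0, -0.8]
opening: 0.517
```

```bash
python3 -c "
from h import *
c=ctrl.camera('top')
F=[]
for i in range(6): F.append(ctrl.get_obs()['wrist_force']); ctrl.camera('side')
print(np.round(F,2))
# tray slots
x,y,a=.43885,-.0641,-.09138
e=np.array([np.cos(a),np.sin(a)]);n=np.array([-np.sin(a),np.cos(a)])
for s in(-.036,.036):
  p=np.array([x,y])+s*n-.012*e; print(p); plan([*p,.09],a)
save(ctrl.camera('side'),'side4',(130,150,370,350),3)
"
```

```text
[[-0.27 -0.05 -1.52]
 [ 0.23 -0.38 -1.26]
 [ 0.39 -0.33 -1.34]
 [ 0.59 -0.18 -1.27]
 [ 0.05 -0.95 -1.42]
 [-0.23 -0.06 -1.3 ]]
[ 0.42361496 -0.09885476]
t 8.82 pos [ 0.4271 -0.2515  0.0898] psi -8.9 tilt 0.01 F [-0.84  0.36 -0.66] open 0.518
rot units [ 0.     -0.     -0.0203]
after-rot slide units [-0.35 -3.03 -0.  ]
slide units now [-0.54 -3.01 -0.  ]
[ 0.43018517 -0.02715517]
t 8.82 pos [ 0.4271 -0.2515  0.0898] psi -8.9 tilt 0.01 F [-0.84  0.36 -0.66] open 0.518
rot units [ 0.     -0.     -0.0203]
after-rot slide units [-0.35 -4.47 -0.  ]
slide units now [-0.63 -4.44 -0.  ]
```

View pics/side4.png

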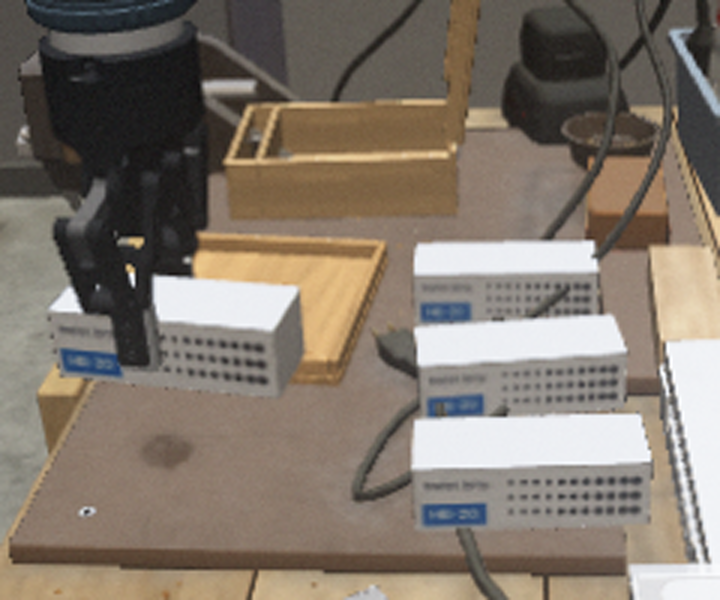

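drive_tool --deltas '[{"slide": [-0.15,-0.4,0],"delta_rot": [0,0,-0.01],"hand": 0},{"slide": [-0.2,-0.9,0],"delta_rot": [0,0,-0.01],"hand": 0},{"slide": [-0.1,-1,0],"delta_rot": [0,0,0],"hand": 0},{"slide": [-0.05,-1,0],"delta_rot": [0,0,0],"hand": 0},{"slide": [0,-0.8,0],"delta_rot": [0,0,0],"hand": 0}]'

```text
time_s: 9.5
eef_pos: [0.4227, -0.0418, 0.0897]
eef_rot: [-0.0, 0.999, -0.045, -0.0]
wrist_force: [0.6, -0.2, -1.0]
opening: 0.523
```

```bash
python3 -c "
from h import *
plan([.430,-.0297,.018],-.0914)"
```

```text
t 9.5 pos [ 0.4227 -0.0418  0.0897] psi -5.2 tilt 0.04 F [ 0.56 -0.18 -0.97] open 0.523
rot units [-0.0002  0.0002  0.0002]
after-rot slide units [ 0.12 -0.25  1.43]
slide units now [ 0.13 -0.25  1.43]
```

drive_tool --deltas '[{"slide": [0.13,-0.27,0.1],"delta_rot": [0,0,0],"hand": 0},{"slide": [0,0,0.5],"delta_rot": [0,0,0],"hand": 0},{"slide": [0,0,0.5],"delta_rot": [0,0,0],"hand": 0},{"slide": [0,0,0.25],"delta_rot": [0,0,0],"hand": 0},{"slide": [0,0,0],"delta_rot": [0,0,0],"hand": 0}]'

```text
time_s: 10.12
eef_pos: [0.4308, -0.0317, 0.0215]
eef_rot: [-0.0, 0.999, -0.046, -0.001]
wrist_force: [-0.4, 0.7, -0.8]
opening: 0.52
```

```bash
python3 -c "
from h import *
plan([.430,-.0297,.018],-.0914)"
```

```text
t 10.12 pos [ 0.4308 -0.0317  0.0215] psi -5.3 tilt 0.12 F [-0.44  0.73 -0.84] open 0.52
rot units [-0.0002  0.0007 -0.0004]
after-rot slide units [-0.02 -0.04  0.07]
slide units now [-0.02 -0.04  0.07]
```

drive_tool --deltas '[{"slide": [-0.02,-0.02,0.06],"delta_rot": [0,0,0],"hand": 0},{"slide": [0,0,0.02],"delta_rot": [0,0,0],"hand": 0.62},{"slide": [0,0,0],"delta_rot": [0,0,0],"hand": 0.62},{"slide": [0,0,0],"delta_rot": [0,0,0],"hand": 0.62},{"slide": [0,0,-0.2],"delta_rot": [0,0,0],"hand": 0.62}]'

```text
time_s: 10.75
eef_pos: [0.4301, -0.0305, 0.0283]
eef_rot: [-0.0, 0.999, -0.046, -0.001]
wrist_force: [0.8, -0.0, -0.2]
opening: 0.623
```

drive_tool --deltas '[{"slide": [0,0,-0.4],"delta_rot": [0,0,0],"hand": 0.64},{"slide": [0,0,-0.8],"delta_rot": [0,0,0],"hand": 0.7},{"slide": [0,0,-1],"delta_rot": [0,0,0],"hand": 1},{"slide": [0,0.6,-0.4],"delta_rot": [0,0,0],"hand": 1},{"slide": [0.6,0.8,0],"delta_rot": [0,0,0],"hand": 1}]'

```text
time_s: 11.38
eef_pos: [0.455, -0.1036, 0.1617]
eef_rot: [0.001, 0.999, -0.045, 0.002]
wrist_force: [0.3, -0.9, -0.8]
opening: 0.999
```

```bash
cat >> h.py <<'E'
def cartons(c,z=.042,draw=None):
    pts=[]
    for i,s,ce,m in whites(c):
        if s[0]>410 or s[1]<150 or s[0]<140: continue
        cn=max(cv2.findContours(m.astype(np.uint8),0,2)[0],key=len)
        b=cv2.boxPoints(cv2.minAreaRect(cn)); w=unproj(c,b,z); ctr=w.mean(0); e1=w[1]-w[0]; e2=w[2]-w[1]
        L=e1 if np.hypot(*e1[:2])>np.hypot(*e2[:2]) else e2
        yaw=(np.arctan2(L[1],L[0])+np.pi/2)%np.pi-np.pi/2
        print(s[4],ce.round(1),ctr.round(4),"len",np.linalg.norm(e1).round(4),np.linalg.norm(e2).round(4),"yaw",np.degrees(yaw).round(1)); pts.append(b)
    return pts
E
python3 -c "
from h import *
c=ctrl.camera('top'); save(c,'top5',(120,110,420,330),2.6,cartons(c))
plan([0,0,0.1])"
```

```text
1190 [385.6 185.1] [ 0.6242 -0.2693  0.042 ] len 0.0453 0.1243 yaw 2.6
1158 [337.3 186.2] [ 0.6192 -0.166   0.042 ] len 0.0447 0.1242 yaw 6.6
1202 [285.9 190.4] [ 0.6107 -0.0575  0.042 ] len 0.0426 0.1222 yaw -0.1
429 [268.8 260. ] [ 0.4514 -0.0256  0.042 ] len 0.1086 0.0312 yaw -6.7
t 11.43 pos [ 0.4583 -0.1093  0.1615] psi -5.35 tilt 0.55 F [-0.35 -5.39  2.1 ] open 1.001
slide units now [-9.34 -1.33  1.15]
```

View pics/top5.png

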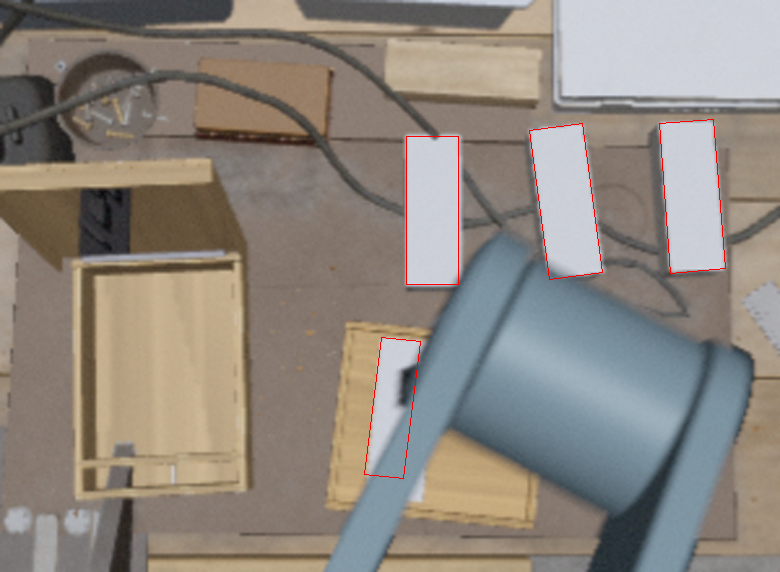

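```bash
python3 -c "
from h import *
plan([0.5987,-0.0575,.09],-0.002)"
```

```text
t 11.43 pos [ 0.4583 -0.1093  0.1615] psi -5.35 tilt 0.55 F [-0.35 -5.39  2.1 ] open 1.001
rot units [ 0.0018 -0.0025 -0.0291]
after-rot slide units [ 2.8  -1.04  1.43]
slide units now [ 2.69 -1.3   1.44]
```

drive_tool --deltas '[{"slide": [0.4,-0.1,0],"delta_rot": [0,0,-0.015],"hand": 1},{"slide": [0.7,-0.25,0],"delta_rot": [0,0,-0.014],"hand": 1},{"slide": [0.8,-0.3,0.3],"delta_rot": [0,0,0],"hand": 1},{"slide": [0.6,-0.3,0.6],"delta_rot": [0,0,0],"hand": 1},{"slide": [0.2,-0.1,0.4],"delta_rot": [0,0,0],"hand": 1}]'

```text
time_s: 12.05
eef_pos: [0.591, -0.0531, 0.0925]
eef_rot: [-0.0, 1.0, -0.0, -0.0]
wrist_force: [-1.0, -0.8, -0.0]
opening: 1.0
```

```bash
python3 -c "
from h import *
plan([0.5987,-0.0575,.010],-0.002)"
```

```text
t 12.05 pos [ 0.591  -0.0531  0.0925] psi -0.02 tilt 0.02 F [-1.   -0.81 -0.02] open 1.0
rot units [-0.0001  0.0001  0.0005]
after-rot slide units [0.15 0.09 1.65]
slide units now [0.15 0.09 1.65]
```

drive_tool --deltas '[{"slide": [0.15,0.09,0.2],"delta_rot": [0,0,0],"hand": 1},{"slide": [0,0,0.6],"delta_rot": [0,0,0],"hand": 1},{"slide": [0,0,0.6],"delta_rot": [0,0,0],"hand": 1},{"slide": [0,0,0.2],"delta_rot": [0,0,0],"hand": 1},{"slide": [0,0,0],"delta_rot": [0,0,0],"hand": 0}]'

```text
time_s: 12.68
eef_pos: [0.5974, -0.0591, 0.0135]
eef_rot: [-0.0, 1.0, -0.001, -0.0]
wrist_force: [0.5, 0.0, 0.3]
opening: 0.818
```

drive_tool --deltas '[{"slide": [0,0,0],"delta_rot": [0,0,0],"hand": 0},{"slide": [0,0,0],"delta_rot": [0,0,0],"hand": 0},{"slide": [0,0,0],"delta_rot": [0,0,0],"hand": 0},{"slide": [0,0,0],"delta_rot": [0,0,0],"hand": 0},{"slide": [0,0,0],"delta_rot": [0,0,0],"hand": 0}]'

```text
time_s: 13.3
eef_pos: [0.599, -0.0588, 0.0154]
eef_rot: [0.0, 1.0, -0.001, 0.002]
wrist_force: [-0.6, 1.9, 4.7]
opening: 0.514
```

drive_tool --deltas '[{"slide": [0,0,-0.2],"delta_rot": [0,0,0],"hand": 0},{"slide": [0,0,-0.5],"delta_rot": [0,0,0],"hand": 0},{"slide": [0,0,-0.6],"delta_rot": [0,0,0],"hand": 0},{"slide": [0,0,-0.3],"delta_rot": [0,0,0],"hand": 0},{"slide": [0,0,0],"delta_rot": [0,0,0],"hand": 0}]'

```text
time_s: 13.92
eef_pos: [0.5982, -0.059, 0.0944]
eef_rot: [0.0, 1.0, -0.001, 0.001]
wrist_force: [-1.0, -0.2, -5.8]
opening: 0.514
```

```bash
cat >> h.py <<'E'
def weigh():
    F=[]
    for i in range(8): F.append(ctrl.get_obs()['wrist_force'][2]); c=ctrl.camera('side')
    print("Fz",np.round(F,2),"med",np.median(F)); return c
E
python3 -c "
from h import *
save(weigh(),'side6',(130,150,370,350),3)
plan([.424,-.0969,.10],-.0914)"
```

```text
Fz [-5.81 -5.86 -6.2  -6.07 -7.16 -5.21 -5.68 -5.49] med -5.837179178402213
t 14.32 pos [ 0.597  -0.0586  0.0924] psi -0.08 tilt 0.09 F [ 0.47  0.11 -4.99] open 0.515
rot units [-0.0001  0.0005  0.0287]
after-rot slide units [-3.38  1.08 -0.15]
slide units now [-3.46  0.77 -0.15]
```

View pics/side6.png

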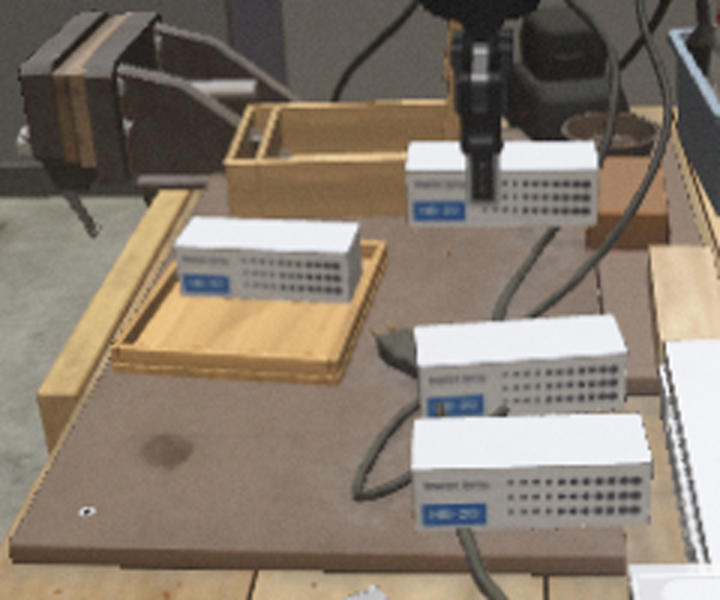

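```bash
python3 -c "
from h import *
c=ctrl.camera('top'); save(c,'top7',(120,110,420,330),2.6,cartons(c))
plan([.4699,.1566,.10],.045)"
```

```text
1210 [385.7 185.1] [ 0.6242 -0.2695  0.042 ] len 0.0457 0.1243 yaw 2.6
470 [342.8 199.2] [ 0.6045 -0.1706  0.042 ] len 0.0393 0.0935 yaw 6.1
385 [288.5 207.1] [ 0.5772 -0.0629  0.042 ] len 0.0485 0.0383 yaw -89.6
633 [433.3 251.7] [ 0.4875 -0.3597  0.042 ] len 0.0273 0.1414 yaw 34.1
t 14.38 pos [ 0.5972 -0.0586  0.0926] psi -0.08 tilt 0.06 F [ 0.34  1.49 -5.98] open 0.518
rot units [-0.0001  0.0003 -0.0148]
after-rot slide units [-2.35 -4.41 -0.15]
slide units now [-2.55 -4.3  -0.14]
```

drive_tool --deltas '[{"slide": [-0.4,0,-0.2],"delta_rot": [0,0,-0.007],"hand": 0},{"slide": [-0.7,0,0],"delta_rot": [0,0,-0.007],"hand": 0},{"slide": [-0.7,0,0],"delta_rot": [0,0,0],"hand": 0},{"slide": [-0.5,-0.4,0],"delta_rot": [0,0,0],"hand": 0},{"slide": [-0.1,-0.6,0],"delta_rot": [0,0,0],"hand": 0}]'

```text
time_s: 15.0
eef_pos: [0.4739, -0.0122, 0.1031]
eef_rot: [-0.0, 1.0, 0.02, -0.0]
wrist_force: [0.1, 0.0, -5.4]
opening: 0.516
```

```bash
python3 -c "
from h import *
plan([.4699,.1566,.10],.045)"
```

```text
t 15.0 pos [ 0.4739 -0.0122  0.1031] psi 2.32 tilt 0.05 F [ 0.08  0.02 -5.42] open 0.516
rot units [-0.      0.0003 -0.0015]
after-rot slide units [ 0.07 -3.38  0.06]
slide units now [ 0.06 -3.38  0.06]
```

drive_tool --deltas '[{"slide": [0,-0.7,0],"delta_rot": [0,0,-0.001],"hand": 0},{"slide": [0.05,-0.8,0],"delta_rot": [0,0,0],"hand": 0},{"slide": [0,-0.8,0],"delta_rot": [0,0,0],"hand": 0},{"slide": [0,-0.7,0],"delta_rot": [0,0,0],"hand": 0},{"slide": [0,-0.3,0],"delta_rot": [0,0,0],"hand": 0}]'

```text
time_s: 15.62
eef_pos: [0.4702, 0.1544, 0.1034]
eef_rot: [-0.0, 1.0, 0.024, 0.0]
wrist_force: [0.5, -0.4, -5.6]
opening: 0.519
```

```bash
python3 -c "
from h import *
c=ctrl.camera('top');save(c,'top8',(120,110,420,330),2.6)
plan([.4699,.1566,.0205],.045)
save(ctrl.camera('side'),'side8',(100,0,370,250),2.8)"
```

```text
t 15.68 pos [0.4702 0.1551 0.1034] psi 2.73 tilt 0.06 F [-0.67  1.6  -4.39] open 0.514
rot units [-0.0003 -0.0001  0.0008]
after-rot slide units [-0.   -0.03  1.66]
slide units now [-0.   -0.03  1.66]
```

View pics/side8.png

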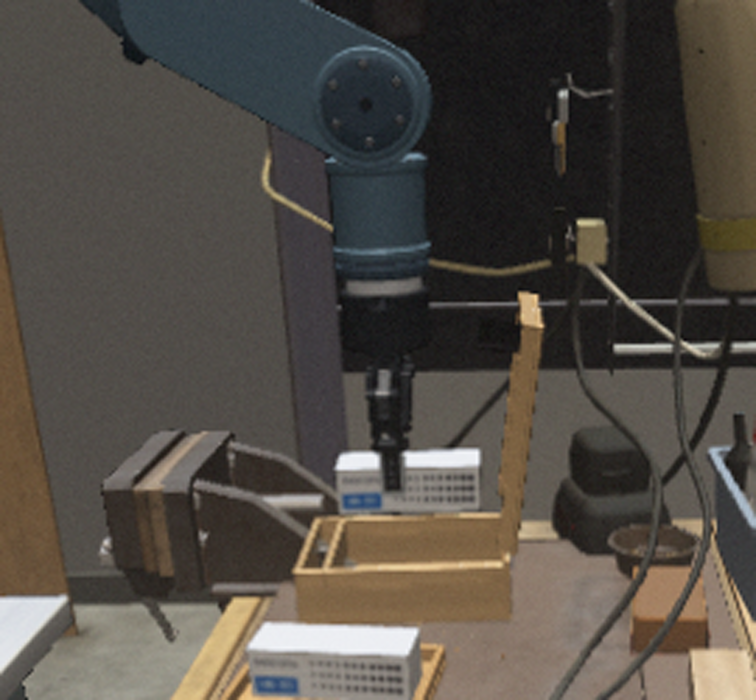

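View pics/top8.png

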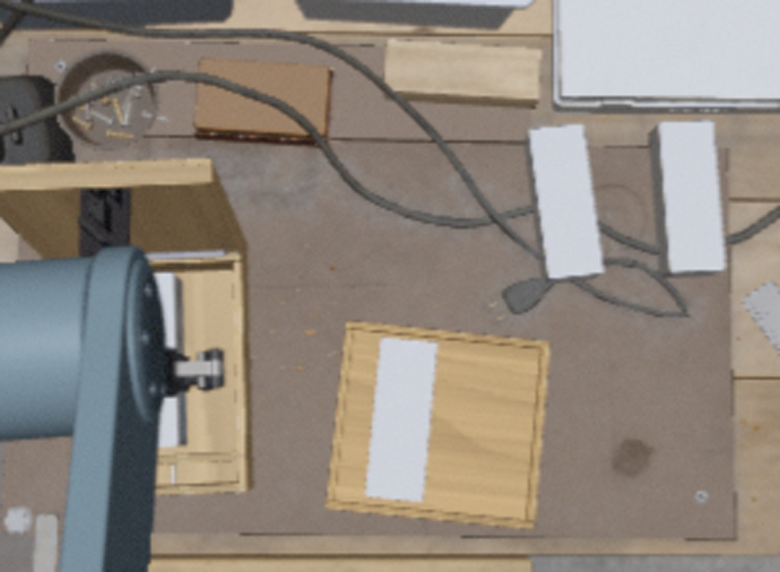

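drive_tool --deltas '[{"slide": [0,-0.03,0.2],"delta_rot": [0,0,0],"hand": 0},{"slide": [0,0,0.5],"delta_rot": [0,0,0],"hand": 0},{"slide": [0,0,0.5],"delta_rot": [0,0,0],"hand": 0},{"slide": [0,0,0.3],"delta_rot": [0,0,0],"hand": 0},{"slide": [0,0,0.1],"delta_rot": [0,0,0],"hand": 0}]'

```text
time_s: 16.35
eef_pos: [0.4698, 0.1536, 0.0221]
eef_rot: [0.0, 1.0, 0.022, -0.001]
wrist_force: [-0.3, -0.2, -6.4]
opening: 0.518
```

```bash
python3 -c "
from h import *
plan([.4699,.1566,.0195],.045)
save(ctrl.camera('side'),'side9',(130,150,370,350),3)"
```

```text
t 16.35 pos [0.4698 0.1536 0.0221] psi 2.57 tilt 0.12 F [-0.3  -0.16 -6.36] open 0.518
rot units [ 0.      0.0006 -0.0001]
after-rot slide units [ 0.   -0.06  0.05]
slide units now [ 0.   -0.06  0.05]
```

View pics/side9.png

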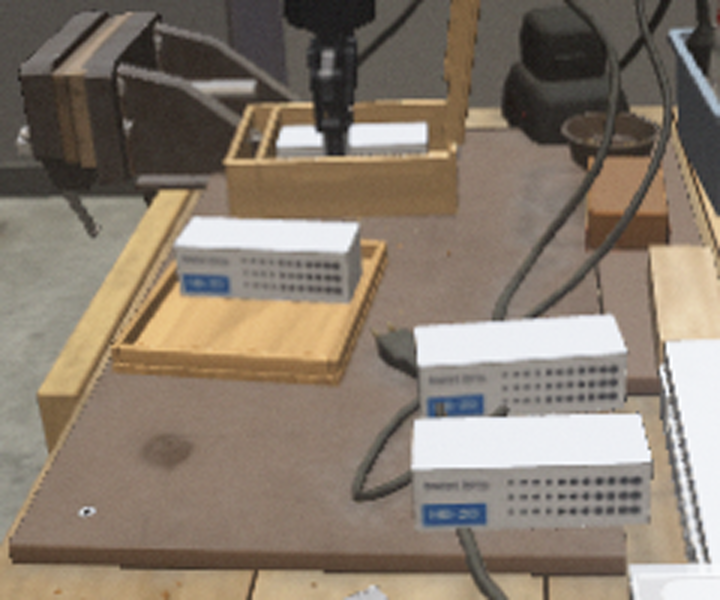

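Inside the cavity, just above the floor. Lower to contact, release partly, rise.

drive_tool --deltas '[{"slide": [0,-0.02,0.04],"delta_rot": [0,0,0],"hand": 0},{"slide": [0,0,0.02],"delta_rot": [0,0,0],"hand": 0},{"slide": [0,0,0],"delta_rot": [0,0,0],"hand": 0.66},{"slide": [0,0,0],"delta_rot": [0,0,0],"hand": 0.66},{"slide": [0,0,0],"delta_rot": [0,0,0],"hand": 0.66}]'

```text
time_s: 17.02
eef_pos: [0.4711, 0.1553, 0.0209]
eef_rot: [-0.0, 1.0, 0.023, 0.001]
wrist_force: [0.7, -0.3, -0.0]
opening: 0.66
```

drive_tool --deltas '[{"slide": [0,0,-0.3],"delta_rot": [0,0,0],"hand": 0.66},{"slide": [0,0,-0.8],"delta_rot": [0,0,0],"hand": 0.66},{"slide": [-0.2,0,-1],"delta_rot": [0,0,0],"hand": 0.66},{"slide": [-0.4,0,-1],"delta_rot": [0,0,0],"hand": 0.3},{"slide": [-0.2,0.5,-0.8],"delta_rot": [0,0,0],"hand": 0}]'

```text
time_s: 17.65
eef_pos: [0.4311, 0.1291, 0.2185]
eef_rot: [-0.0, 1.0, 0.024, 0.001]
wrist_force: [0.6, -0.4, 0.3]
opening: 0.24
```

```bash
python3 -c "
from h import *
plan([.4699,.1566,.0195],.045)
save(ctrl.camera('side'),'side10',(130,150,370,350),3)
save(ctrl.camera('top'),'top10',(120,110,420,330),2.6)"
```

```text
t 17.65 pos [0.4311 0.1291 0.2185] psi 2.76 tilt 0.16 F [ 0.64 -0.38  0.3 ] open 0.24
rot units [-0.0001 -0.0009  0.001 ]
after-rot slide units [ 0.8  -0.52  3.98]
slide units now [ 0.79 -0.51  3.98]
```

View pics/top10.png

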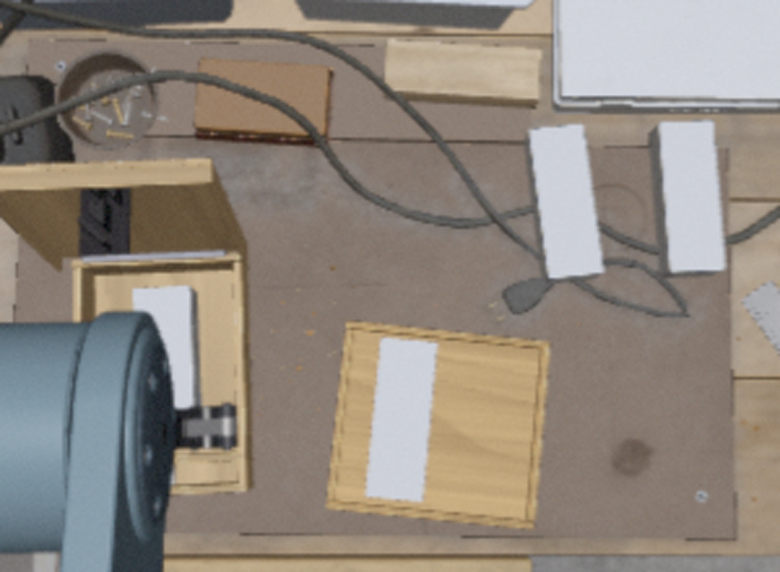

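View pics/side10.png

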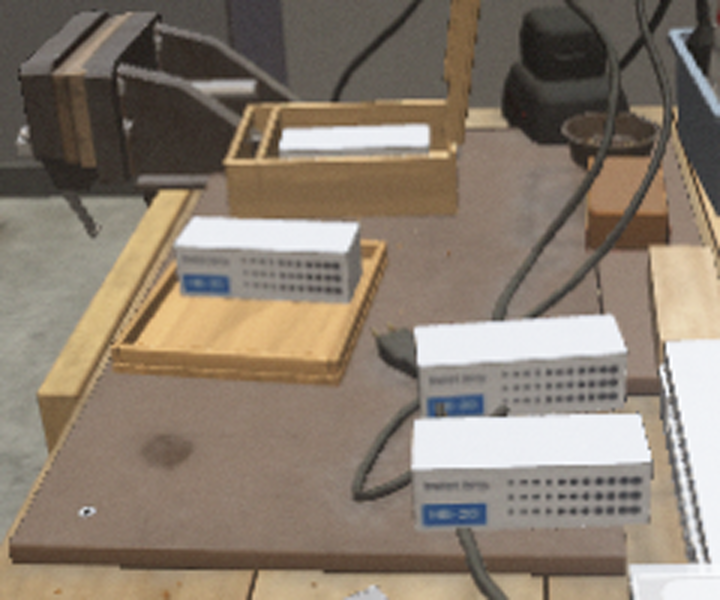

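```bash
python3 -c "
from h import *
t=ctrl.camera('top');s=ctrl.camera('side')
def tri(p,q):
  A=[]
  for c,u in((t,p),(s,q)):
    n=cv2.undistortPoints(np.array(u,float).reshape(1,1,2),c['mtx'],np.array(c['dist'])).ravel()
    P=np.c_[c['R'],c['t']]; A+= [n[0]*P[2]-P[0],n[1]*P[2]-P[1]]
  v=np.linalg.svd(np.array(A))[2][-1]; return v[:3]/v[3]
print('bag',tri((268,85),(370,100)))
for p in [(189,139),(215,145),(240,165),(250,127),(290,155)]:
  print(p,[ (z,proj(s,unproj(t,[p],z)).round(0).tolist()[0]) for z in (0,.05,.1,.2,.3,.4)])
save(s,'side11',(280,60,420,300),3)
"
```

```text
bag [ 0.73918196 -0.02046084  0.30504151]
(189, 139) [(0, [346.0, 211.0]), (0.05, [341.0, 194.0]), (0.1, [336.0, 177.0]), (0.2, [325.0, 138.0]), (0.3, [312.0, 95.0]), (0.4, [298.0, 47.0])]
(215, 145) [(0, [343.0, 221.0]), (0.05, [338.0, 203.0]), (0.1, [333.0, 184.0]), (0.2, [321.0, 143.0]), (0.3, [308.0, 98.0]), (0.4, [294.0, 48.0])]
(240, 165) [(0, [326.0, 231.0]), (0.05, [321.0, 212.0]), (0.1, [316.0, 192.0]), (0.2, [305.0, 149.0]), (0.3, [293.0, 101.0]), (0.4, [279.0, 49.0])]
(250, 127) [(0, [365.0, 235.0]), (0.05, [359.0, 216.0]), (0.1, [353.0, 195.0]), (0.2, [339.0, 151.0]), (0.3, [324.0, 102.0]), (0.4, [307.0, 48.0])]
(290, 155) [(0, [341.0, 256.0]), (0.05, [335.0, 234.0]), (0.1, [329.0, 211.0]), (0.2, [316.0, 162.0]), (0.3, [302.0, 108.0]), (0.4, [286.0, 50.0])]
```

View pics/side11.png

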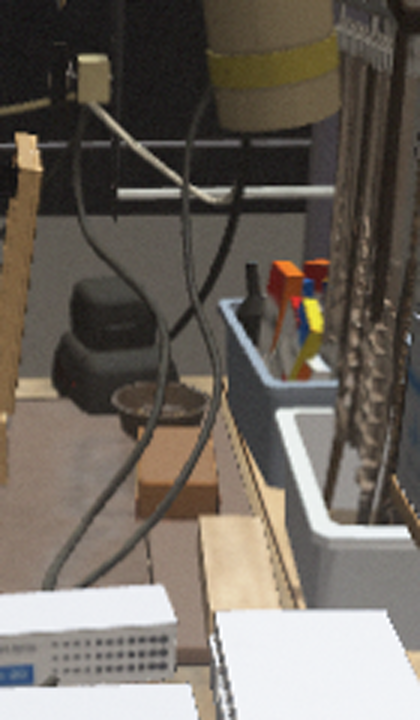

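```bash
python3 -c "
from h import *
plan([.645,.1645,.32],.045)"
```

```text
t 17.85 pos [0.4322 0.1283 0.217 ] psi 2.57 tilt 0.2 F [-0.12  0.41 -0.4 ] open -0.002
rot units [-0.     -0.0011 -0.    ]
after-rot slide units [ 4.28 -0.53 -2.06]
slide units now [ 4.29 -0.53 -2.04]
```

drive_tool --deltas '[{"slide": [0,0,-1],"delta_rot": [0,0,0],"hand": 0},{"slide": [0.3,-0.2,-1],"delta_rot": [0,0,0],"hand": 0},{"slide": [0.8,-0.2,-0.1],"delta_rot": [0,0,0],"hand": 0},{"slide": [1,-0.1,0],"delta_rot": [0,0,0],"hand": 0},{"slide": [1,0,0],"delta_rot": [0,0,0],"hand": 0}]'

```text
time_s: 18.48
eef_pos: [0.5862, 0.1616, 0.3187]
eef_rot: [-0.0, 1.0, 0.023, -0.001]
wrist_force: [0.1, -0.1, -0.3]
opening: -0.002
```

```bash
python3 -c "
from h import *
plan([.645,.1645,.229],.045)"
```

```text
t 18.48 pos [0.5862 0.1616 0.3187] psi 2.68 tilt 0.13 F [ 0.08 -0.14 -0.27] open -0.002
rot units [-0.0001  0.0007  0.0006]
after-rot slide units [ 1.18 -0.01  1.79]
slide units now [ 1.18 -0.    1.79]
```

drive_tool --deltas '[{"slide": [0.7,0,0],"delta_rot": [0,0,0],"hand": 0},{"slide": [0.45,0,0.1],"delta_rot": [0,0,0],"hand": 0},{"slide": [0,0,0.6],"delta_rot": [0,0,0],"hand": 0},{"slide": [0,0,0.7],"delta_rot": [0,0,0],"hand": 0},{"slide": [0,0,0.35],"delta_rot": [0,0,0],"hand": 0}]'

```text
time_s: 19.1
eef_pos: [0.6409, 0.1634, 0.2284]
eef_rot: [0.0, 1.0, 0.023, -0.003]
wrist_force: [-0.5, -0.4, -0.3]
opening: 0.001
```

```bash
python3 -c "
from h import *
plan([.645,.1645,.229],.045)
save(ctrl.camera('side'),'side12',(130,30,400,250),2.8)"
```

```text
t 19.1 pos [0.6409 0.1634 0.2284] psi 2.64 tilt 0.37 F [-0.49 -0.38 -0.27] open 0.001
rot units [0.     0.002  0.0003]
after-rot slide units [ 0.08 -0.02 -0.01]
slide units now [ 0.08 -0.02 -0.01]
```

View pics/side12.png

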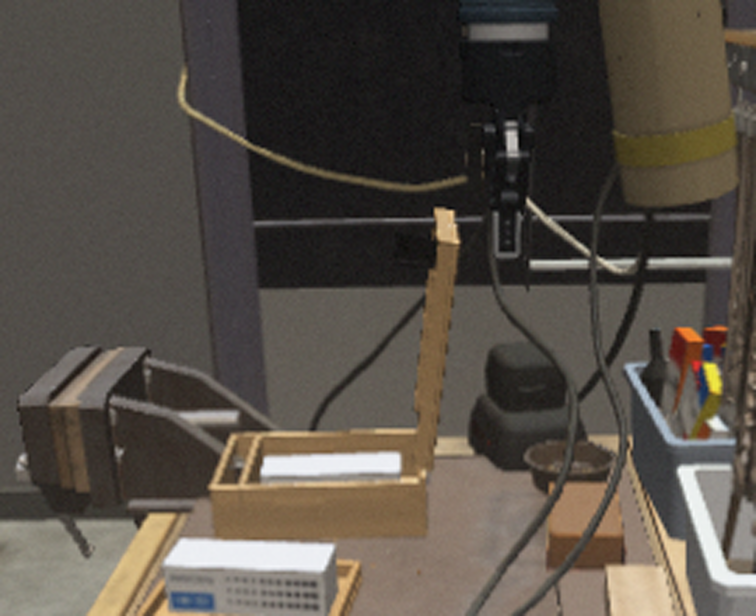

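drive_tool --deltas '[{"slide": [-0.35,0,0],"delta_rot": [0,0,0],"hand": 0},{"slide": [-0.3,0,0],"delta_rot": [0,0,0],"hand": 0},{"slide": [-0.25,0,0],"delta_rot": [0,0,0],"hand": 0},{"slide": [-0.2,0,0],"delta_rot": [0,0,0],"hand": 0},{"slide": [-0.3,0,0.02],"delta_rot": [0,0,0],"hand": 0}]'

```text
time_s: 19.77
eef_pos: [0.5731, 0.1599, 0.2326]
eef_rot: [-0.0, 1.0, 0.023, 0.001]
wrist_force: [0.5, 0.4, 2.2]
opening: 0.002
```

```bash
cat >> h.py <<'E'
def uz():
    o=ctrl.get_obs();d=o["eef_pos"][:2]-[.56934,.16108];a=.045
    print("u",(d@[np.cos(a),np.sin(a)]).round(4),"v",(d@[-np.sin(a),np.cos(a)]).round(4),"z",o["eef_pos"][2].round(4),"F",o["wrist_force"].round(1))
E
python3 -c "
from h import *
uz();save(ctrl.camera('side'),'side13',(130,30,400,250),2.8)"
```

```text
u 0.0037 v -0.0014 z 0.2326 F [0.5 0.4 2.2]
```

View pics/side13.png

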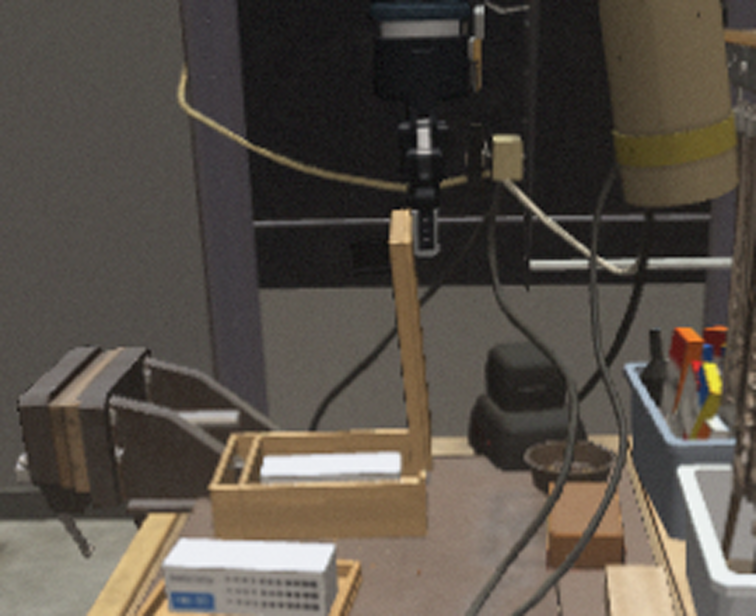

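drive_tool --deltas '[{"slide": [-0.3,0,0.05],"delta_rot": [0,0,0],"hand": 0},{"slide": [-0.3,0,0.08],"delta_rot": [0,0,0],"hand": 0},{"slide": [-0.3,0,0.1],"delta_rot": [0,0,0],"hand": 0},{"slide": [-0.3,0,0.12],"delta_rot": [0,0,0],"hand": 0},{"slide": [-0.25,0,0.12],"delta_rot": [0,0,0],"hand": 0}]'

```text
time_s: 20.45
eef_pos: [0.5005, 0.1566, 0.2089]
eef_rot: [0.0, 1.0, 0.023, 0.001]
wrist_force: [1.6, 0.7, 3.8]
opening: 0.0
```

```bash
python3 -c "
from h import *
uz();plan([.5,.16,.2])"
```

```text
u -0.0689 v -0.0014 z 0.2089 F [1.6 0.7 3.8]
t 20.45 pos [0.5005 0.1566 0.2089] psi 2.62 tilt 0.1 F [1.64 0.71 3.75] open 0.0
slide units now [-0.01 -0.07  0.18]
```

drive_tool --deltas '[{"slide": [-0.33,-0.02,0.22],"delta_rot": [0,0,0],"hand": 0},{"slide": [-0.32,0,0.28],"delta_rot": [0,0,0],"hand": 0},{"slide": [-0.3,0,0.31],"delta_rot": [0,0,0],"hand": 0},{"slide": [-0.25,0,0.35],"delta_rot": [0,0,0],"hand": 0},{"slide": [-0.2,0,0.37],"delta_rot": [0,0,0],"hand": 0}]'

```text
time_s: 21.08
eef_pos: [0.4304, 0.1543, 0.1319]
eef_rot: [0.0, 1.0, 0.023, 0.001]
wrist_force: [2.6, 0.3, 3.0]
opening: -0.003
```

```bash
python3 -c "
from h import *
uz();save(ctrl.camera('side'),'side14',(130,30,400,250),2.8)"
```

```text
u -0.1391 v -0.0005 z 0.1319 F [2.6 0.3 3. ]
```

View pics/side14.png

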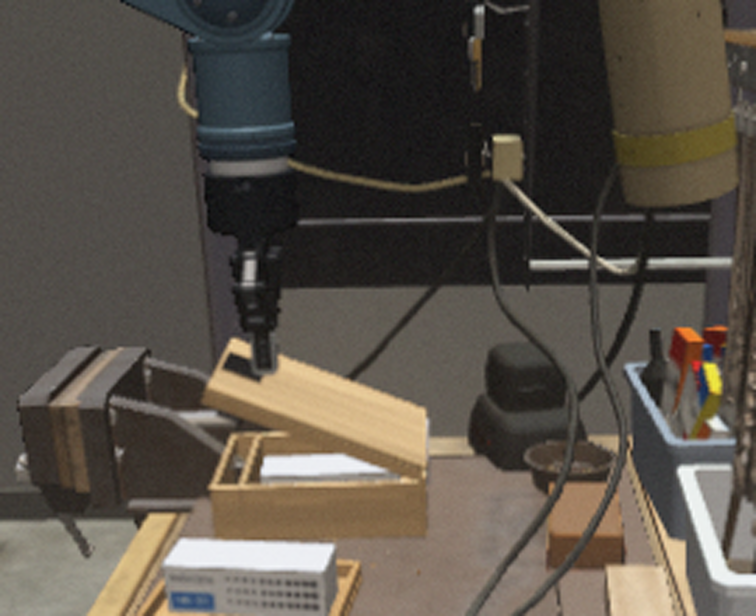

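drive_tool --deltas '[{"slide": [-0.2,0,0.37],"delta_rot": [0,0,0],"hand": 0},{"slide": [-0.15,0,0.37],"delta_rot": [0,0,0],"hand": 0},{"slide": [-0.1,0,0.3],"delta_rot": [0,0,0],"hand": 0},{"slide": [-0.05,0,0.13],"delta_rot": [0,0,0],"hand": 0},{"slide": [0,0,0.05],"delta_rot": [0,0,0],"hand": 0}]'

```text
time_s: 21.75
eef_pos: [0.405, 0.1532, 0.0706]
eef_rot: [0.0, 1.0, 0.023, -0.001]
wrist_force: [-0.5, -0.7, 4.2]
opening: 0.002
```

drive_tool --deltas '[{"slide": [0,0,0.06],"delta_rot": [0,0,0],"hand": 0},{"slide": [0,0,0.05],"delta_rot": [0,0,0],"hand": 0},{"slide": [0,0,0.04],"delta_rot": [0,0,0],"hand": 0},{"slide": [0,0,0],"delta_rot": [0,0,0],"hand": 0},{"slide": [0,0,0],"delta_rot": [0,0,0],"hand": 0}]'

```text
time_s: 22.38
eef_pos: [0.405, 0.1532, 0.0631]
eef_rot: [0.0, 1.0, 0.023, -0.001]
wrist_force: [-2.7, -1.2, 4.2]
opening: -0.002
```

```bash
python3 -c "
from h import *
uz()"
```

```text
u -0.1646 v -0.0004 z 0.0631 F [-2.7 -1.2  4.2]
```

drive_tool --deltas '[{"slide": [0,0,0.04],"delta_rot": [0,0,0],"hand": 0},{"slide": [0,0,0.03],"delta_rot": [0,0,0],"hand": 0},{"slide": [0,0,0.01],"delta_rot": [0,0,0],"hand": 0},{"slide": [0,0,0],"delta_rot": [0,0,0],"hand": 0},{"slide": [0,0,0],"delta_rot": [0,0,0],"hand": 0}]'

```text
time_s: 23.0
eef_pos: [0.4051, 0.1533, 0.0607]
eef_rot: [0.0, 1.0, 0.023, -0.001]
wrist_force: [-11.6, -2.2, 25.2]
opening: -0.001
```

Hard stop reached (25 N). Release upward.

drive_tool --deltas '[{"slide": [0,0,-0.15],"delta_rot": [0,0,0],"hand": 0},{"slide": [0,0,-0.3],"delta_rot": [0,0,0],"hand": 0},{"slide": [0,0,-1],"delta_rot": [0,0,0],"hand": 0},{"slide": [0,0.3,-1],"delta_rot": [0,0,0],"hand": 0},{"slide": [0,1,-0.8],"delta_rot": [0,0,0],"hand": 0.5}]'

```text
time_s: 23.62
eef_pos: [0.4089, 0.09, 0.2236]
eef_rot: [-0.0, 1.0, 0.025, 0.002]
wrist_force: [1.0, -0.8, -0.2]
opening: 0.2
```

drive_tool --deltas '[{"slide": [0,1,0],"delta_rot": [0,0,0],"hand": 1},{"slide": [0,1,0],"delta_rot": [0,0,0],"hand": 1},{"slide": [0,1,0],"delta_rot": [0,0,0],"hand": 1},{"slide": [0,0.6,0],"delta_rot": [0,0,0],"hand": 1},{"slide": [0,0,0],"delta_rot": [0,0,0],"hand": 1}]'

```text
time_s: 24.25
eef_pos: [0.4167, -0.0921, 0.2213]
eef_rot: [0.0, 1.0, 0.021, 0.0]
wrist_force: [-0.1, -0.1, 0.5]
opening: 0.998
```

```bash
python3 -c "
from h import *
save(ctrl.camera('side'),'side15',(130,130,370,350),3)
c=ctrl.camera('top');save(c,'top15',(120,110,420,330),2.6,cartons(c))
a=np.radians(6.6);plan([.6192-.012*np.cos(a),-.166-.012*np.sin(a),.1],a)"
```

```text
1190 [385.6 185.1] [ 0.6242 -0.2693  0.042 ] len 0.0453 0.1243 yaw 2.6
1193 [337.2 187.1] [ 0.6192 -0.166   0.042 ] len 0.0447 0.1242 yaw 6.6
735 [271.7 261.1] [ 0.443  -0.0312  0.042 ] len 0.125 0.0443 yaw -6.7
408 [280.3 417. ] [ 0.1569 -0.0446  0.042 ] len 0.1655 0.0075 yaw 89.7
t 24.35 pos [ 0.4165 -0.0901  0.221 ] psi 2.57 tilt 0.02 F [ 0.59  0.26 -0.74] open 1.001
rot units [-0.0001 -0.0001 -0.0224]
after-rot slide units [3.61 1.97 2.42]
slide units now [3.74 1.72 2.42]
```

View pics/side15.png

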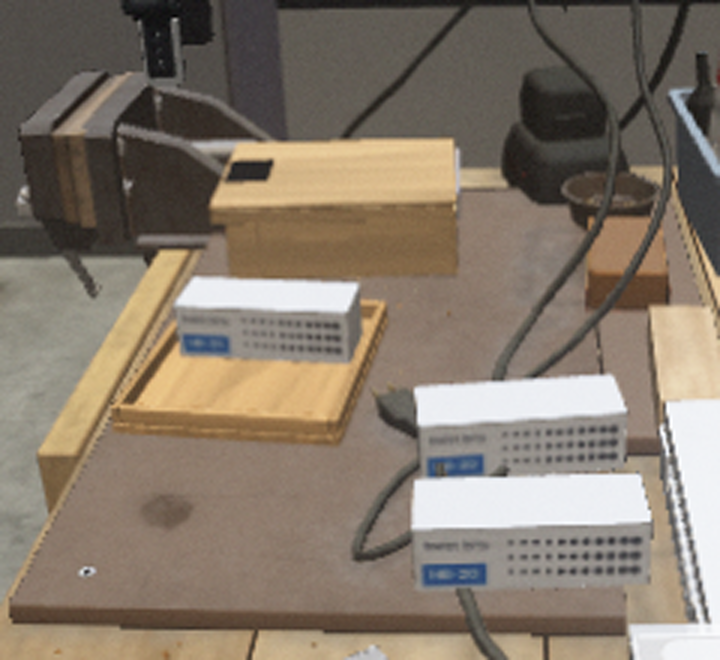

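View pics/top15.png

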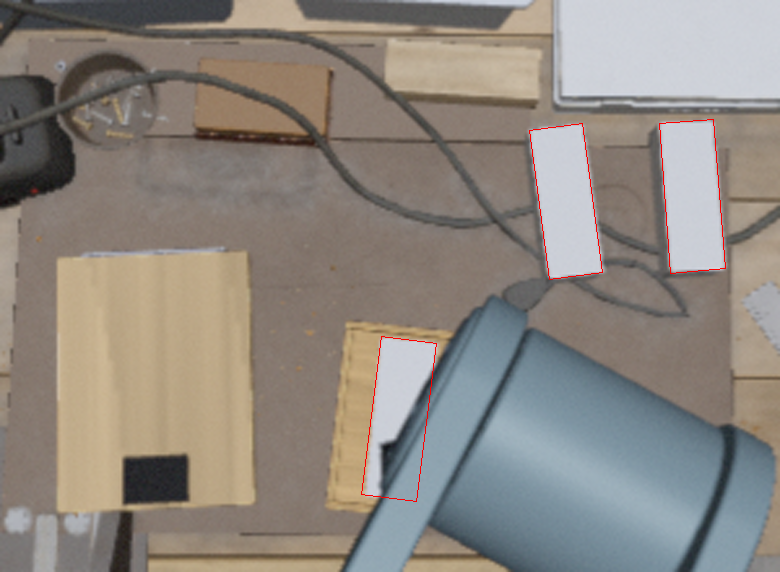

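drive_tool --deltas '[{"slide": [0.4,0.2,0.2],"delta_rot": [0,0,-0.011],"hand": 1},{"slide": [0.8,0.4,0.4],"delta_rot": [0,0,-0.011],"hand": 1},{"slide": [1,0.5,0.6],"delta_rot": [0,0,0],"hand": 1},{"slide": [0.9,0.5,0.6],"delta_rot": [0,0,0],"hand": 1},{"slide": [0.4,0.2,0.4],"delta_rot": [0,0,0],"hand": 1}]'

```text
time_s: 24.98
eef_pos: [0.6005, -0.1611, 0.1093]
eef_rot: [-0.0, 0.998, 0.058, -0.0]
wrist_force: [-0.0, 0.0, -0.2]
opening: 1.001
```

```bash
python3 -c "
from h import *
a=np.radians(6.6);plan([.6192-.012*np.cos(a),-.166-.012*np.sin(a),.012],a)"
```

```text
t 24.98 pos [ 0.6005 -0.1611  0.1093] psi 6.68 tilt 0.07 F [-0.02  0.03 -0.21] open 1.001
rot units [-0.0003  0.0003  0.0004]
after-rot slide units [0.12 0.14 1.95]
slide units now [0.12 0.14 1.95]
```

drive_tool --deltas '[{"slide": [0.11,0.13,0.2],"delta_rot": [0,0,0],"hand": 1},{"slide": [0,0,0.6],"delta_rot": [0,0,0],"hand": 1},{"slide": [0,0,0.7],"delta_rot": [0,0,0],"hand": 1},{"slide": [0,0,0.4],"delta_rot": [0,0,0],"hand": 1},{"slide": [0,0,0],"delta_rot": [0,0,0],"hand": 1}]'

```text
time_s: 25.6
eef_pos: [0.6038, -0.167, 0.0153]
eef_rot: [-0.001, 0.998, 0.058, -0.001]
wrist_force: [0.2, -0.1, 0.7]
opening: 0.997
```

drive_tool --deltas '[{"slide": [0,0,0],"delta_rot": [0,0,0],"hand": 0},{"slide": [0,0,0],"delta_rot": [0,0,0],"hand": 0},{"slide": [0,0,0],"delta_rot": [0,0,0],"hand": 0},{"slide": [0,0,0],"delta_rot": [0,0,0],"hand": 0},{"slide": [0,0,0],"delta_rot": [0,0,0],"hand": 0}]'

```text
time_s: 26.22
eef_pos: [0.6063, -0.1687, 0.0181]
eef_rot: [0.001, 0.998, 0.057, 0.001]
wrist_force: [-0.6, -0.2, 5.4]
opening: 0.512
```

drive_tool --deltas '[{"slide": [0,0,-0.2],"delta_rot": [0,0,0],"hand": 0},{"slide": [0,0,-0.5],"delta_rot": [0,0,0],"hand": 0},{"slide": [0,0,-0.6],"delta_rot": [0,0,0],"hand": 0},{"slide": [0,0,-0.3],"delta_rot": [0,0,0],"hand": 0},{"slide": [0,0,0],"delta_rot": [0,0,0],"hand": 0}]'

```text
time_s: 26.85
eef_pos: [0.6058, -0.1685, 0.0977]
eef_rot: [0.001, 0.998, 0.057, 0.001]
wrist_force: [0.1, 1.3, -2.5]
opening: 0.514
```

```bash
python3 -c "
from h import *
save(weigh(),'side16',(130,150,370,350),3)
plan([.424,-.0969,.10],-.0914)"
```

```text
Fz [-2.49 -1.03 -1.83 -0.69 -1.85 -1.39 -0.78 -0.86] med -1.2104243752596933
t 27.25 pos [ 0.6046 -0.1678  0.0954] psi 6.58 tilt 0.09 F [-0.11  0.33 -0.54] open 0.517
rot units [-0.0002  0.0004  0.0656]
after-rot slide units [-3.73 -1.08 -0.09]
slide units now [-3.42 -1.82 -0.09]
```

View pics/side16.png

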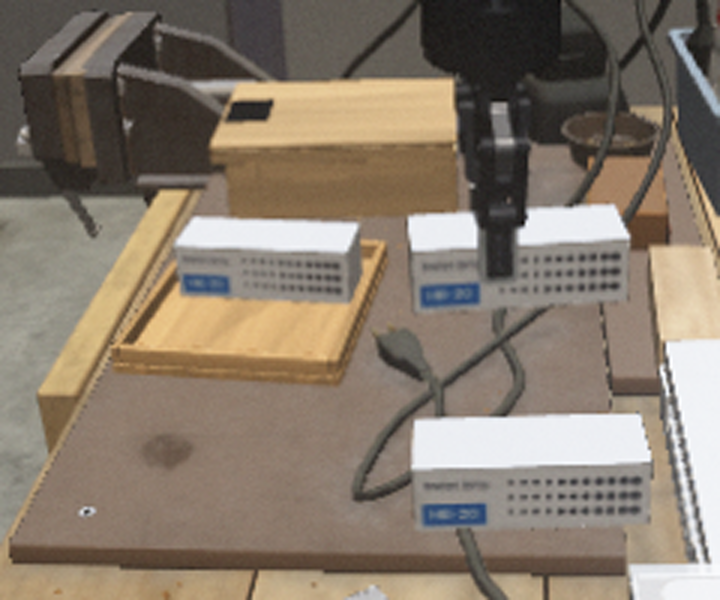

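drive_tool --deltas '[{"slide": [-0.4,-0.2,0],"delta_rot": [0,0,0.033],"hand": 0},{"slide": [-0.8,-0.2,0],"delta_rot": [0,0,0.033],"hand": 0},{"slide": [-0.9,-0.2,0],"delta_rot": [0,0,0],"hand": 0},{"slide": [-0.9,-0.2,0],"delta_rot": [0,0,0],"hand": 0},{"slide": [-0.6,-0.2,0],"delta_rot": [0,0,0],"hand": 0}]'

```text
time_s: 27.88
eef_pos: [0.4251, -0.1091, 0.0958]
eef_rot: [-0.0, 0.999, -0.046, -0.001]
wrist_force: [-0.1, -0.0, -0.6]
opening: 0.512
```

```bash
python3 -c "
from h import *
plan([.4225,-.0978,.0245],-.0914)"
```

```text
t 27.88 pos [ 0.4251 -0.1091  0.0958] psi -5.31 tilt 0.07 F [-0.06 -0.03 -0.56] open 0.512
rot units [-0.0001  0.0004 -0.0004]
after-rot slide units [-0.07 -0.22  1.43]
slide units now [-0.07 -0.22  1.43]
```

drive_tool --deltas '[{"slide": [0,-0.22,0.1],"delta_rot": [0,0,0],"hand": 0},{"slide": [0,0,0.4],"delta_rot": [0,0,0],"hand": 0},{"slide": [0,0,0.4],"delta_rot": [0,0,0],"hand": 0},{"slide": [0,0,0.1],"delta_rot": [0,0,0],"hand": 0},{"slide": [0,0,0],"delta_rot": [0,0,0],"hand": 0}]'

```text
time_s: 28.5
eef_pos: [0.4286, -0.099, 0.0462]
eef_rot: [-0.0, 0.999, -0.046, -0.0]
wrist_force: [1.8, -0.0, -1.2]
opening: 0.515
```

```bash
python3 -c "
from h import *
plan([.4225,-.0978,.0245],-.0914)
save(ctrl.camera('side'),'side17',(130,150,370,350),3)"
```

```text
t 28.5 pos [ 0.4286 -0.099   0.0462] psi -5.29 tilt 0.02 F [ 1.78 -0.03 -1.21] open 0.515
rot units [-0.0001  0.0001 -0.0003]
after-rot slide units [-0.12 -0.01  0.43]
slide units now [-0.12 -0.01  0.43]
```

View pics/side17.png

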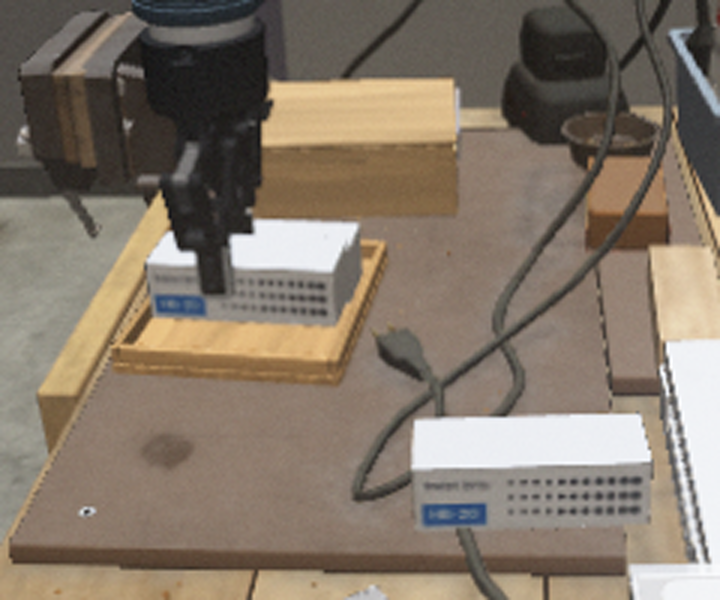

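drive_tool --deltas '[{"slide": [-0.12,-0.01,0],"delta_rot": [0,0,0],"hand": 0},{"slide": [0,0,0.2],"delta_rot": [0,0,0],"hand": 0},{"slide": [0,0,0.15],"delta_rot": [0,0,0],"hand": 0},{"slide": [0,0,0.05],"delta_rot": [0,0,0],"hand": 0},{"slide": [0,0,0.0],"delta_rot": [0,0,0],"hand": 0}]'

```text
time_s: 29.18
eef_pos: [0.4221, -0.0978, 0.0259]
eef_rot: [-0.0, 0.999, -0.046, -0.0]
wrist_force: [0.2, -0.0, -1.0]
opening: 0.507
```

```bash
python3 -c "
from h import *
plan([.4225,-.0978,.0245],-.0914)"
```

```text
t 29.18 pos [ 0.4221 -0.0978  0.0259] psi -5.3 tilt 0.04 F [ 0.15 -0.02 -1.04] open 0.507
rot units [-0.0001  0.0002 -0.0003]
after-rot slide units [ 0.01 -0.    0.03]
slide units now [ 0.01 -0.    0.03]
```

drive_tool --deltas '[{"slide": [0,0,0.04],"delta_rot": [0,0,0],"hand": 0},{"slide": [0,0,0],"delta_rot": [0,0,0],"hand": 0.61},{"slide": [0,0,0],"delta_rot": [0,0,0],"hand": 0.61},{"slide": [0,0,0],"delta_rot": [0,0,0],"hand": 0.61},{"slide": [0,0,-0.3],"delta_rot": [0,0,0],"hand": 0.61}]'

```text
time_s: 29.8
eef_pos: [0.4213, -0.0974, 0.039]
eef_rot: [-0.001, 0.999, -0.046, -0.001]
wrist_force: [-0.0, 1.0, 0.9]
opening: 0.614
```

drive_tool --deltas '[{"slide": [0,0,-0.6],"delta_rot": [0,0,0],"hand": 0.61},{"slide": [0,0,-1],"delta_rot": [0,0,0],"hand": 0.8},{"slide": [0.2,0.3,-0.6],"delta_rot": [0,0,-0.01],"hand": 1},{"slide": [0.4,0.8,0],"delta_rot": [0,0,-0.02],"hand": 1},{"slide": [0.4,1,0],"delta_rot": [0,0,-0.014],"hand": 1}]'

```text
time_s: 30.42
eef_pos: [0.4695, -0.2058, 0.1515]
eef_rot: [0.001, 1.0, 0.024, 0.001]
wrist_force: [0.9, 0.2, 0.7]
opening: 1.003
```

drive_tool --deltas '[{"slide": [0.4,0.5,0],"delta_rot": [0,0,0],"hand": 1},{"slide": [0,0,0],"delta_rot": [0,0,0],"hand": 1},{"slide": [0,0,0],"delta_rot": [0,0,0],"hand": 1},{"slide": [0,0,0],"delta_rot": [0,0,0],"hand": 1},{"slide": [0,0,0],"delta_rot": [0,0,0],"hand": 1}]'

```text
time_s: 31.05
eef_pos: [0.4893, -0.2281, 0.1495]
eef_rot: [-0.0, 1.0, 0.023, -0.0]
wrist_force: [-0.7, 0.7, -0.7]
opening: 0.998
```

```bash
python3 -c "
from h import *
c=ctrl.camera('top');p=cartons(c);print('z48');cartons(c,.048);save(c,'top18',(120,110,420,330),2.6,p)
a=np.radians(2.6);plan([.6242-.012*np.cos(a),-.2693-.012*np.sin(a),.1],a)
save(ctrl.camera('side'),'side18',(130,150,370,350),3)"
```

```text
1070 [384.7 182.1] [ 0.6246 -0.2693  0.042 ] len 0.0456 0.1235 yaw 2.7
1356 [273.9 271. ] [ 0.4424 -0.0334  0.042 ] len 0.125 0.0467 yaw -5.3
1349 [306.7 274. ] [ 0.4364 -0.1007  0.042 ] len 0.1255 0.0466 yaw -4.2
420 [222.7 417. ] [0.1575 0.0653 0.042 ] len 0.1683 0.0074 yaw 89.6
z48
1070 [384.7 182.1] [ 0.6234 -0.2678  0.048 ] len 0.0453 0.1227 yaw 2.7
1356 [273.9 271. ] [ 0.4424 -0.0333  0.048 ] len 0.1243 0.0464 yaw -5.3
1349 [306.7 274. ] [ 0.4364 -0.1002  0.048 ] len 0.1247 0.0463 yaw -4.2
420 [222.7 417. ] [0.1593 0.0647 0.048 ] len 0.1672 0.0074 yaw 89.6
t 31.1 pos [ 0.4894 -0.2283  0.1495] psi 2.66 tilt 0.01 F [-0.57 -0.4   0.16] open 0.999
rot units [ 0.     -0.      0.0003]
after-rot slide units [2.42 0.94 0.99]
slide units now [2.41 0.94 0.99]
```

View pics/top18.png

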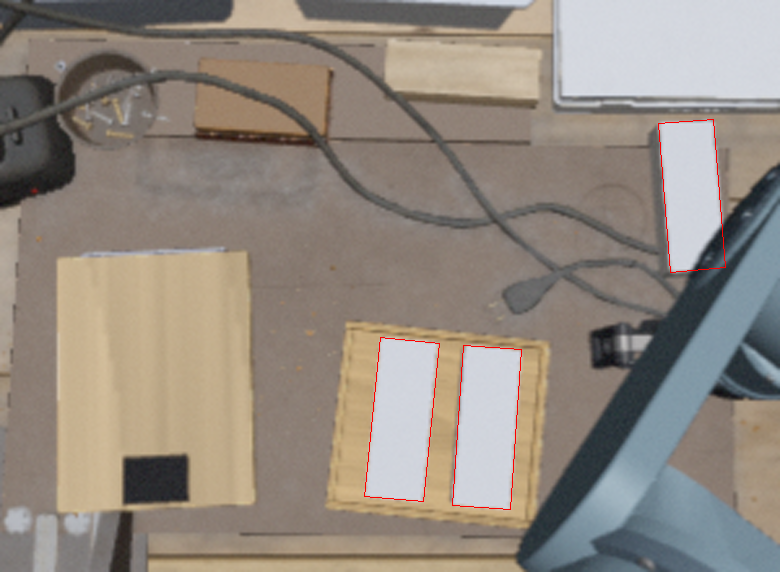

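View pics/side18.png

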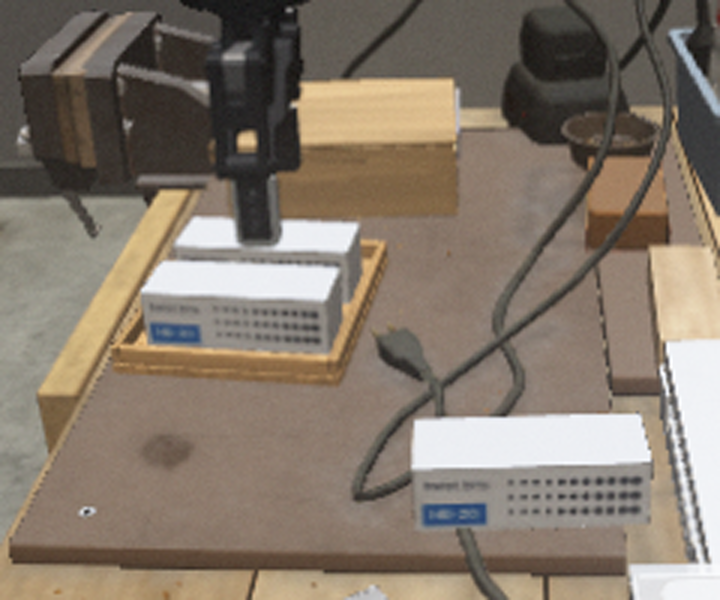

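drive_tool --deltas '[{"slide": [0.4,0.15,0],"delta_rot": [0,0,0],"hand": 1},{"slide": [0.8,0.3,0.1],"delta_rot": [0,0,0],"hand": 1},{"slide": [0.8,0.3,0.3],"delta_rot": [0,0,0],"hand": 1},{"slide": [0.35,0.15,0.3],"delta_rot": [0,0,0],"hand": 1},{"slide": [0,0,0.2],"delta_rot": [0,0,0],"hand": 1}]'

```text
time_s: 31.78
eef_pos: [0.6094, -0.2684, 0.1031]
eef_rot: [-0.0, 1.0, 0.023, -0.0]
wrist_force: [0.4, 0.6, 0.2]
opening: 0.998
```

```bash
python3 -c "
from h import *
a=np.radians(2.6);plan([.6242-.012*np.cos(a),-.2693-.012*np.sin(a),.013],a)"
```

```text
t 31.77 pos [ 0.6094 -0.2684  0.1031] psi 2.65 tilt 0.05 F [0.42 0.63 0.19] open 0.998
rot units [-0.0002  0.0002  0.0003]
after-rot slide units [0.06 0.03 1.8 ]
slide units now [0.06 0.03 1.8 ]
```

drive_tool --deltas '[{"slide": [0.05,0.03,0.3],"delta_rot": [0,0,0],"hand": 1},{"slide": [0,0,0.6],"delta_rot": [0,0,0],"hand": 1},{"slide": [0,0,0.6],"delta_rot": [0,0,0],"hand": 1},{"slide": [0,0,0.25],"delta_rot": [0,0,0],"hand": 1},{"slide": [0,0,0],"delta_rot": [0,0,0],"hand": 1}]'

```text
time_s: 32.4
eef_pos: [0.6107, -0.2695, 0.016]
eef_rot: [-0.001, 1.0, 0.023, -0.001]
wrist_force: [-0.0, -0.3, 0.4]
opening: 0.998
```

drive_tool --deltas '[{"slide": [0,0,0],"delta_rot": [0,0,0],"hand": 0},{"slide": [0,0,0],"delta_rot": [0,0,0],"hand": 0},{"slide": [0,0,0],"delta_rot": [0,0,0],"hand": 0},{"slide": [0,0,0],"delta_rot": [0,0,0],"hand": 0},{"slide": [0,0,0],"delta_rot": [0,0,0],"hand": 0}]'

```text
time_s: 33.02
eef_pos: [0.6126, -0.2706, 0.0185]
eef_rot: [0.001, 1.0, 0.023, 0.001]
wrist_force: [0.3, 0.8, 5.7]
opening: 0.514
```

drive_tool --deltas '[{"slide": [0,0,-0.2],"delta_rot": [0,0,0],"hand": 0},{"slide": [0,0,-0.6],"delta_rot": [0,0,0],"hand": 0},{"slide": [0,0,-0.8],"delta_rot": [0,0,0],"hand": 0},{"slide": [0,0,-0.6],"delta_rot": [0,0,0],"hand": 0},{"slide": [0,0,-0.2],"delta_rot": [0,0,0],"hand": 0}]'

```text
time_s: 33.65
eef_pos: [0.6126, -0.2705, 0.1395]
eef_rot: [0.001, 1.0, 0.023, 0.002]
wrist_force: [0.1, -0.0, -0.8]
opening: 0.519
```

```bash
python3 -c "
from h import *
save(weigh(),'side19',(130,150,370,350),3)
a=-.083
plan([.4394-.0125*np.cos(a),-.067-.0125*np.sin(a),.14],a)"
```

```text
Fz [-0.81 -0.62 -1.02 -1.61 -1.02 -0.93 -1.67 -1.38] med -1.0211153983608414
t 34.05 pos [ 0.6108 -0.2694  0.1351] psi 2.62 tilt 0.16 F [ 0.49 -0.55 -1.44] open 0.518
rot units [-0.0005  0.0007  0.041 ]
after-rot slide units [-4.   -3.75 -0.1 ]
slide units now [-3.49 -4.23 -0.08]
```

View pics/side19.png

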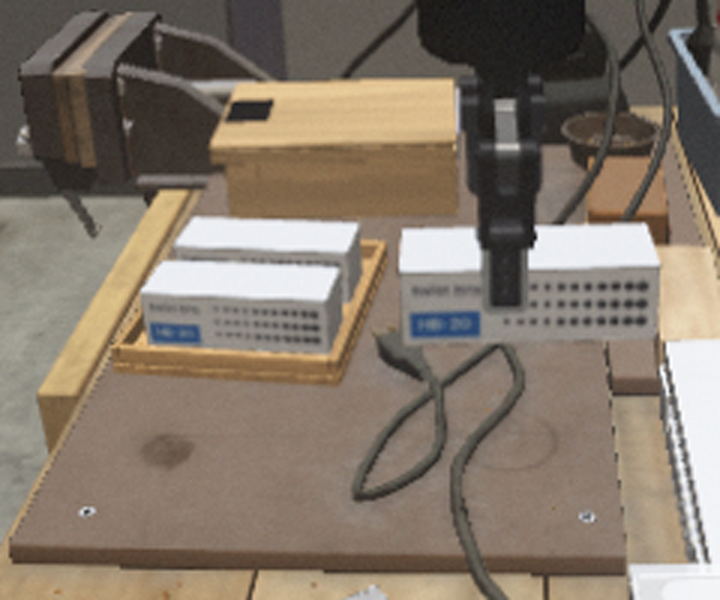

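drive_tool --deltas '[{"slide": [-0.4,-0.4,0],"delta_rot": [0,0,0.02],"hand": 0},{"slide": [-0.8,-0.8,0],"delta_rot": [0,0,0.021],"hand": 0},{"slide": [-0.9,-0.8,0],"delta_rot": [0,0,0],"hand": 0},{"slide": [-0.9,-0.8,0],"delta_rot": [0,0,0],"hand": 0},{"slide": [-0.6,-0.6,0],"delta_rot": [0,0,0],"hand": 0}]'

```text
time_s: 34.67
eef_pos: [0.4386, -0.0887, 0.1359]
eef_rot: [-0.0, 0.999, -0.041, -0.001]
wrist_force: [0.4, 0.3, -0.5]
opening: 0.514
```

```bash
python3 -c "
from h import *
a=-.083
plan([.4394-.0120*np.cos(a),-.067-.0120*np.sin(a),.0675],a)"
```

```text
t 34.67 pos [ 0.4386 -0.0887  0.1359] psi -4.75 tilt 0.11 F [ 0.43  0.26 -0.52] open 0.514
rot units [-0.0003  0.0006  0.0001]
after-rot slide units [-0.26 -0.43  1.37]
slide units now [-0.26 -0.43  1.37]
```

drive_tool --deltas '[{"slide": [-0.2,-0.4,0.1],"delta_rot": [0,0,0],"hand": 0},{"slide": [0,0,0.4],"delta_rot": [0,0,0],"hand": 0},{"slide": [0,0,0.4],"delta_rot": [0,0,0],"hand": 0},{"slide": [0,0,0.25],"delta_rot": [0,0,0],"hand": 0},{"slide": [0,0,0],"delta_rot": [0,0,0],"hand": 0}]'

```text
time_s: 35.3
eef_pos: [0.4322, -0.0697, 0.0783]
eef_rot: [-0.0, 0.999, -0.042, -0.001]
wrist_force: [-0.0, 0.7, -0.8]
opening: 0.512
```

```bash
python3 -c "
from h import *
a=-.083
plan([.4394-.0120*np.cos(a),-.067-.0120*np.sin(a),.0675],a)
save(ctrl.camera('side'),'side20',(130,150,370,350),3)"
```

```text
t 35.3 pos [ 0.4322 -0.0697  0.0783] psi -4.77 tilt 0.13 F [-0.01  0.67 -0.76] open 0.512
rot units [-0.0002  0.0007 -0.0001]
after-rot slide units [-0.1  -0.07  0.22]
slide units now [-0.1  -0.07  0.22]
```

View pics/side20.png

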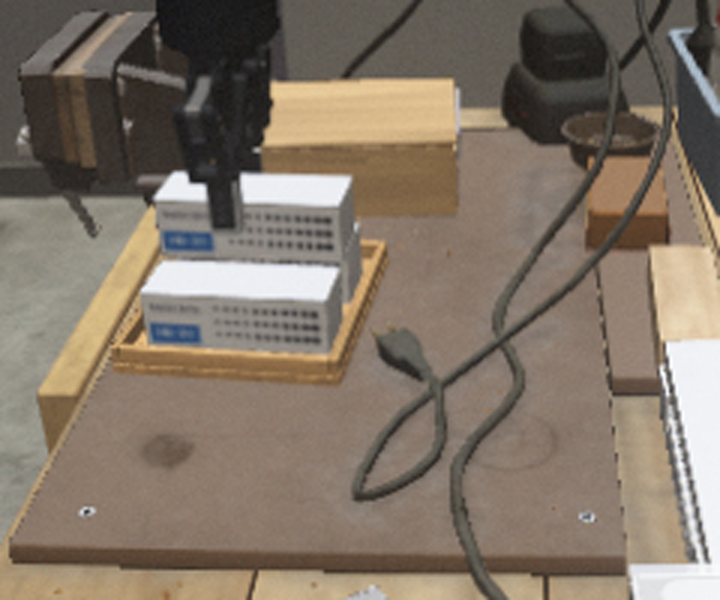

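drive_tool --deltas '[{"slide": [-0.1,-0.06,0.04],"delta_rot": [0,0,0],"hand": 0},{"slide": [0,0,0.06],"delta_rot": [0,0,0],"hand": 0},{"slide": [0,0,0.06],"delta_rot": [0,0,0],"hand": 0},{"slide": [0,0,0.04],"delta_rot": [0,0,0],"hand": 0},{"slide": [0,0,0.02],"delta_rot": [0,0,0],"hand": 0}]'

```text
time_s: 35.98
eef_pos: [0.4279, -0.0664, 0.0682]
eef_rot: [-0.0, 0.999, -0.042, -0.0]
wrist_force: [-0.0, 0.6, -0.2]
opening: 0.514
```

```bash
python3 -c "
from h import *
plan([.4274,-.066,.0665],-.083)"
```

```text
t 35.98 pos [ 0.4279 -0.0664  0.0682] psi -4.76 tilt 0.01 F [-0.04  0.59 -0.17] open 0.514
rot units [-0.  0. -0.]
after-rot slide units [-0.01 -0.01  0.03]
slide units now [-0.01 -0.01  0.03]
```

drive_tool --deltas '[{"slide": [0,0,0.03],"delta_rot": [0,0,0],"hand": 0},{"slide": [0,0,0],"delta_rot": [0,0,0],"hand": 0.62},{"slide": [0,0,0],"delta_rot": [0,0,0],"hand": 0.66},{"slide": [0,0,0],"delta_rot": [0,0,0],"hand": 0.7},{"slide": [0,0,-0.3],"delta_rot": [0,0,0],"hand": 0.7}]'

```text
time_s: 36.6
eef_pos: [0.4269, -0.066, 0.0815]
eef_rot: [-0.001, 0.999, -0.042, -0.001]
wrist_force: [0.2, 0.3, 0.4]
opening: 0.701
```

drive_tool --deltas '[{"slide": [0,0,-0.6],"delta_rot": [0,0,0],"hand": 0.7},{"slide": [0,0,-1],"delta_rot": [0,0,0],"hand": 0.8},{"slide": [0,0,-1],"delta_rot": [0,0,0],"hand": 1},{"slide": [0,0.8,0],"delta_rot": [0,0,0],"hand": 1},{"slide": [0,1,0],"delta_rot": [0,0,0],"hand": 1}]'

```text
time_s: 37.22
eef_pos: [0.4211, -0.1568, 0.2142]
eef_rot: [0.001, 0.999, -0.04, 0.002]
wrist_force: [0.6, -0.5, -0.7]
opening: 1.002
```

drive_tool --deltas '[{"slide": [0,1,0],"delta_rot": [0,0,0],"hand": 1},{"slide": [0,1,0],"delta_rot": [0,0,0],"hand": 1},{"slide": [0,1,0],"delta_rot": [0,0,0],"hand": 1},{"slide": [0,0.5,0],"delta_rot": [0,0,0],"hand": 1},{"slide": [0,0,0],"delta_rot": [0,0,0],"hand": 1}]'

```text
time_s: 37.85
eef_pos: [0.4056, -0.3315, 0.2122]
eef_rot: [-0.0, 0.999, -0.043, 0.0]
wrist_force: [-0.3, 0.2, 0.4]
opening: 0.998
```

```bash
python3 -c "
from h import *
c=ctrl.camera('top');p=cartons(c,.09);save(c,'top21',(120,110,420,330),2.6)
plan([0.4,-.3,.2])
save(ctrl.camera('side'),'side21',(130,100,370,350),3)"
```

```text
724 [261. 417.] [ 0.1711 -0.0076  0.09  ] len 0.2744 0.0071 yaw 89.7
t 37.9 pos [ 0.4058 -0.3301  0.212 ] psi -4.81 tilt 0.05 F [-0.47  0.17  0.23] open 1.001
slide units now [-0.17 -0.59  0.24]
```

View pics/top21.png

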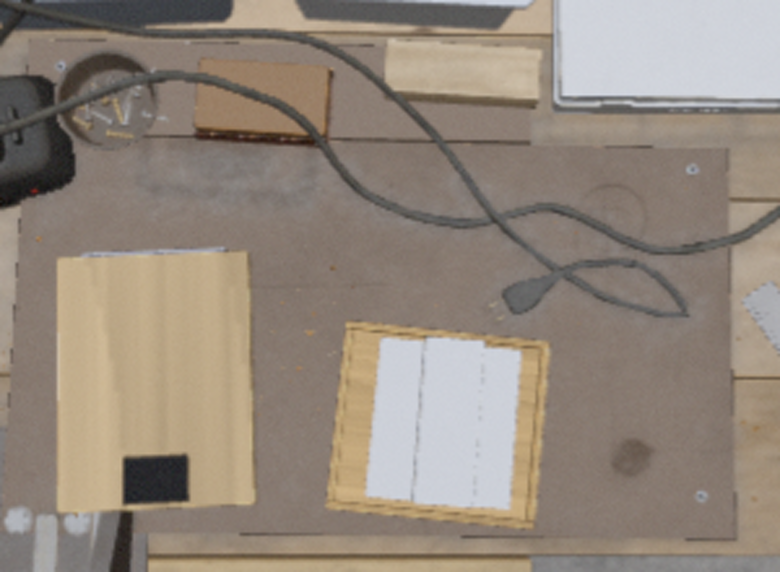

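View pics/side21.png

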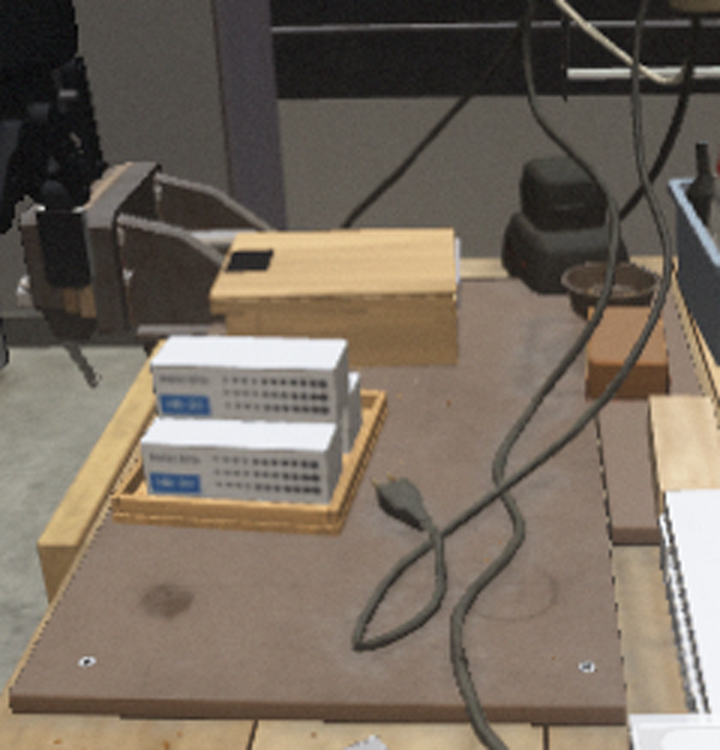

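```bash
python3 -c "
from bench import ctrl
print(ctrl.hand_in())"
```

```text
the job is handed in; nothing more can be done
None
```

The full carton is in the box with the lid latched shut, and all three empties are in the tray. I handed the job in at about 38 s of the 192 s allowed.

- **Opening the box:** I pressed the lid once and it sprang open.
- **Weighing:** Each carton was weighed in the hand. One read about 5.8 N, roughly 0.58 kg, so that is the full one. The other three read about 1.0 to 1.3 N, so they are empty.
- **Full carton:** I laid it flat in the cavity, swung the lid closed from behind and pressed it to the hard stop at 25 N. In every later picture, including after the arm had moved away, the lid was level and shut.
- **Empties:** Two lie flat side by side in the tray and the third lies flat across both.
- **Other things:** The sanding block, tin and offcut look unmoved in the last pictures. At hand-in the gripper was open and clear of everything.

No check failed or disagreed. I saw no carton knocked aside and no slip of the grip, though nothing reports the result.

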